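# Set out the sweet-shop display

### The arm

A 7-joint arm with a two-finger parallel gripper is mounted at the origin on the work surface. World frame = base frame: x ahead of the robot, y to its left, z up, the work surface at z = 0. Lengths are in m, angles in rad, forces in N, time in s.
With the tool pointing down it reaches from about 0.4 to 0.85 m from the base axis. Payload 10.4 kg.
Tool frame: the origin (TCP) lies between the finger pads; the fingertips stand 8 mm ahead of it and the grasp point (between the pads) lies 11 mm behind it; z points along the fingers, x is the direction in which the jaws open and shut, and the axes are right-handed (so a half turn about z gives the same grasp; the last joint's range is limited). The gripper opens to 87 mm and grips with 3 to 60 N. Pads are 19 mm wide; open, the fingers measure 117 mm over their backs; the gripper's body (75 mm by 190 mm) begins 51 mm behind the grasp point.
Start: joints at [1.171, 0.332, -0.065, 1.46, 0.022, 1.35, -0.088], TCP at [0.23, -0.581, 0.231] pointing down, gripper open.
Joint ranges: [-2.6, 2.6], [-0.5, 2.12], [-1.47, 1.34], [0.16, 2.42], [-1.27, 4.41], [0.06, 2.06], [-2.6, 2.6]. Speed limits (rad/s): [2.22, 2.22, 2.79, 2.79, 3.14, 3.14, 3.14].

### API

Orientations are given as a unit quaternion [x, y, z, w].
In Python, from bench import r, viewer gives the robot as it stands.
- The arm moves only by the tool apply_moves, never from a script. Its argument "increments" is a list of rows, each an object with "grip": the closure in counts, from 0 (fully open) to 255 (shut); "xyz": the shift along the tool's x, y, z in mm, a list of three; "rotation": the turn, a rotation vector about the tool's x, y, z in degrees, a list of three. A call has 1 to 5 rows; each row is the pose to reach, as a shift and turn from the pose measured when the call began, along the tool's axes at that moment; what a row does not reach only later rows make up. A row lasts 1/8 s, in which the tool goes at most 62.5 mm and 10.7 degrees, less where a joint would pass 70% of its speed; a pose out of reach is approached as far as the arm can. A call with a gripper value outside its range is refused whole. The fingers move at their own pace and stop on an object; "squeeze" is the grip in N (left out, the last holds). Time passes only in rows, so rows that repeat a pose let the fingers close. It gives the time, the measured TCP pose, the force and the opening at its end, in the units of the state.
- r.read_state(): the state, without advancing time (a new reading comes with each control period).
- viewer.camera(name): name is "scene" or "top" or "wrist"; returns a dict with "img" (480x640x3 uint8, blue, green, red), "range_z" (480x640 float32, m along the optical axis (not along the pixel's ray), 0 where there is no reading), "vertical_fov" (degrees; the focal length in pixels is half the picture's height over the tangent of half this angle, whatever the lens; pixels are square), "cx", "cy" (the principal point, pixels), "rvec" (rotation vector, rad) and "tvec" (3), from world to camera coordinates, as OpenCV has them. Camera axes: x right, y down, z forward; pixel columns grow to the right and rows downward; lengths in m; the calibration is good to about 2 mm. The wrist camera is an equidistant fisheye: a pixel r from the principal point sees the ray r / f radians off the axis. A picture is of the moment at which its call begins.
- r.close_job(): hands the job in, once; it reports no verdict.
The state is a dict: "time": time; "joint_positions": joint angles; "joint_vel": joint speeds; "joint_torque": joint torques, N m; "ee_pos": TCP position; "eef_rot": TCP orientation; "ft_force": force on the tool from outside, world axes, zero at the start; "torque": the same for the moment, N m; "width": finger opening in m.
Only numpy, scipy, OpenCV 4.12 (cv2) and the standard library are available. Lean on these libraries where they do the work, as an engineer would, in place of code of your own. Each camera call takes 0.05 s, during which the arm holds its last target.

### The job

Set out the small display shelf, putting each thing centred on its marked circle: the pink tub between the brown and the white tub, the green tub squarely on top of the pink one, the orange tub on the circle in front of the white tub, and the price card on the circle in front of the brown tub, standing with its broad face square to the shelf's front edge. 'In front' means on the open side of the shelf, away from the wire rail. Keep every tub upright and leave the brown and white tubs where they are.

Things in the scene. Friction and masses are not known exactly. Their poses are not given: they have to be found in the camera images.
- shelf: Fixed cream shelf, 270 (x) by 300 (y) mm, deck 30 mm above the table. Origin: centre of its underside. +x is its back: wire rail at x=130, 30 mm tall. -x is its open front, facing the robot (yaw within 0.15). Printed circles 68 mm wide: back row x=40, y=-95, 0, 95; front row x=-65, y=-95, 95. Outer back ones hold the brown and white tubs; the rest are empty.
- brown_tub: Closed round tub of dark brown sweets, lid centre and sides that colour, lid rim white. 60 mm tall; sides taper from 50 mm across at the foot to 56; straight-rimmed flat lid 58 mm across, from 46 to 60 mm up: grip there. About 0.13 kg. Origin: centre of the underside, z up; yaw means nothing. Loose; stands on an outer back circle (within 5 mm of centre).
- white_tub: Closed round tub of white sweets, lid centre and sides that colour, lid rim white. 60 mm tall; sides taper from 50 mm across at the foot to 56; straight-rimmed flat lid 58 mm across, from 46 to 60 mm up: grip there. About 0.13 kg. Origin: centre of the underside, z up; yaw means nothing. Loose; stands on the other outer back circle (within 5 mm of centre).
- pink_tub: Closed round tub of pink sweets, lid centre and sides that colour, lid rim white. 60 mm tall; sides taper from 50 mm across at the foot to 56; straight-rimmed flat lid 58 mm across, from 46 to 60 mm up: grip there. About 0.13 kg. Origin: centre of the underside, z up; yaw means nothing. Loose, starts on the table to the right of the shelf.
- green_tub: Closed round tub of green sweets, lid centre and sides that colour, lid rim white. 60 mm tall; sides taper from 50 mm across at the foot to 56; straight-rimmed flat lid 58 mm across, from 46 to 60 mm up: grip there. About 0.13 kg. Origin: centre of the underside, z up; yaw means nothing. Loose, starts on the table to the right of the shelf.
- orange_tub: Closed round tub of orange sweets, lid centre and sides that colour, lid rim white. 60 mm tall; sides taper from 50 mm across at the foot to 56; straight-rimmed flat lid 58 mm across, from 46 to 60 mm up: grip there. About 0.13 kg. Origin: centre of the underside, z up; yaw means nothing. Loose, starts on the table to the right of the shelf.
- price_card: Loose yellow price-card block on a black foot, starts on the table right of the shelf. Yellow upright: 10 mm thick (its x), 60 mm wide (its y), from 8 to 60 mm above the underside, grip it across its thickness. Foot: 34 mm (x) by 64 mm (y), 8 mm tall. About 0.07 kg. Both faces alike. Origin: centre of the underside, z up.
Things that resemble listed ones, but are neither listed nor needed, are in the scene too. There is more than one size of the pink_tub; the job needs the smaller. Of the things that look like the green_tub, the larger one is meant.

How it is judged:
By the outcome, as a careful person would: the job done as asked, in the order asked, and still so for the second after the job is handed in, with the robot touching nothing.
It also fails if it takes over 125 s, if anything falls off the work surface, if the arm or the gripper's body presses on something with over 40 N, if the wrist force passes 120 N, or if a joint passes its speed limit or range.

## Working session

There is one attempt and no reset: what is moved stays moved. The work goes in short steps, Python scripts to look and compute and a tool call to move; the robot and the scene stay as the last step left them, time stands still between calls to the robot, and variables do not carry over. Pictures are saved under pics/ and viewed, and the job is handed in when it is done.

Besides the shell and the picture viewer there is one more tool, called in YAML: its name, and indented under it one key for each argument. apply_moves: Moves the arm, as the interface text tells. Its arguments: {"type":"object","properties":{"increments":{"type":"array","items":{"type":"object","properties":{"grip":{"type":"number"},"xyz":{"type":"array","items":{"type":"number"}},"rotation":{"type":"array","items":{"type":"number"}}}}},"squeeze":{"type":"number"}},"required":["increments"]}

```bash
mkdir -p pics; ls; python3 - <<'E'
from bench import r, viewer
import cv2
for n in ["scene","top","wrist"]:
    c=viewer.camera(n); cv2.imwrite(f"pics/{n}0.png",c["img"]); print(n,c["vertical_fov"],c["cx"],c["cy"],c["rvec"],c["tvec"])
print(r.read_state())
E
```

```text
pics
scene 49.169329992358854 320.3495857636128 232.7891766889173 [ 1.37198765  1.87668605 -1.06248398] [ 0.2393549  -0.20774465  1.34652791]
top 50.36084185599397 322.6509679593627 247.5007342465501 [ 2.14439641 -2.14851526  0.13743414] [-0.05346462  0.54530583  1.08273788]
wrist 65.70646984690485 322.2358930132945 242.05239666337735 [-2.42569714  1.64960933  0.20250098] [-0.62468543 -0.03000441  0.38822836]
{'time': 0.15, 'joint_positions': array([ 1.17139714,  0.33270279, -0.06467439,  1.46071719,  0.0216097 ,
        1.34988921, -0.08848628]), 'joint_vel': array([ 0.00195326, -0.00061242, -0.00049773, -0.00439476, -0.00165427,
       -0.00030292, -0.00023258]), 'joint_torque': array([ 1.24340721e-03, -6.23632693e+01,  2.49162514e-02, -3.90140676e+01,
       -6.12883153e-02,  3.71262815e-02,  7.53311065e-05]), 'ee_pos': array([ 0.22985193, -0.58091291,  0.22996647]), 'eef_rot': array([ 8.27028738e-01, -5.62159413e-01, -4.38546594e-04, -2.61494157e-04]), 'ft_force': array([ 1.0057249 ,  0.30611161, -0.13395656]), 'torque': array([-3.18090979e-02, -8.29313349e-05, -1.39330847e-02]), 'width': 0.08717021602056316}
```

View pics/scene0.png

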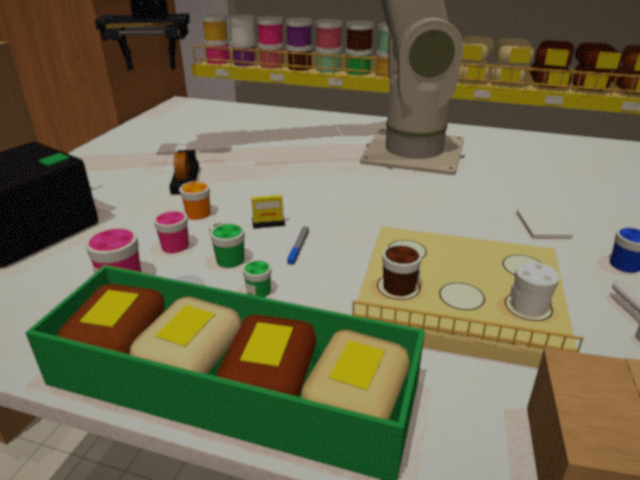

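View pics/top0.png

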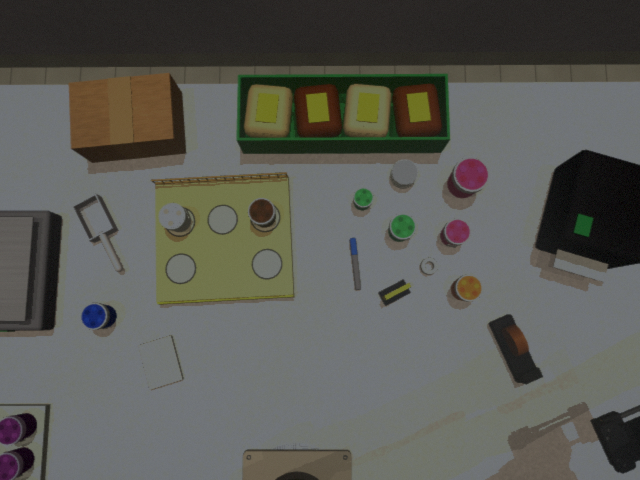

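View pics/wrist0.png

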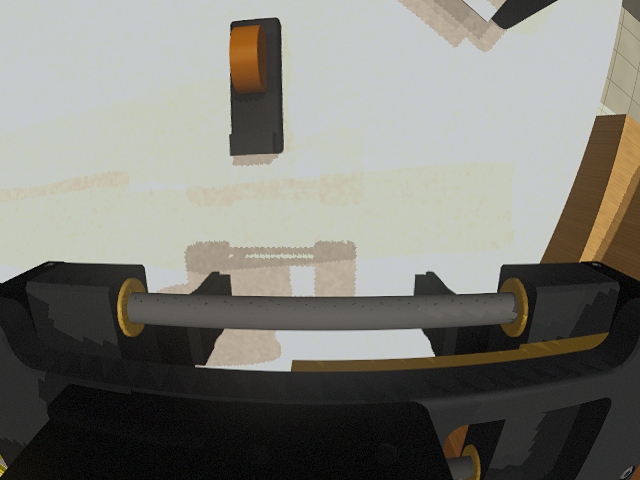

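Top view: pink candidates are small (456,233) and large (468,177). Green candidates are large (402,228) and small (363,199). Orange is (467,288), with the tape dispenser at (515,340) as a lookalike. The card is at (396,293), the brown tub at (262,212) and the white tub at (174,217). I choose pink (456,233) and green (402,228), and check sizes in a close crop.

```bash
cat > h.py <<'E'
import numpy as np, cv2
from bench import r, viewer
def cloud(c):
    H,W=c["range_z"].shape; f=H/2/np.tan(np.radians(c["vertical_fov"])/2)
    u,v=np.meshgrid(np.arange(W),np.arange(H)); z=c["range_z"].astype(float)
    p=np.stack([(u-c["cx"])/f*z,(v-c["cy"])/f*z,z],-1)
    R=cv2.Rodrigues(np.array(c["rvec"],float))[0]; return (p-np.array(c["tvec"]).ravel())@R
def unproj(c,u,v,zw):
    H=480; f=H/2/np.tan(np.radians(c["vertical_fov"])/2)
    R=cv2.Rodrigues(np.array(c["rvec"],float))[0]; t=np.array(c["tvec"]).ravel()
    d=R.T@np.array([(u-c["cx"])/f,(v-c["cy"])/f,1]); o=-R.T@t
    return o+d*(zw-o[2])/d[2]
def lid(P,u,v,zlo,zhi,w=22):
    q=P[v-w:v+w,u-w:u+w].reshape(-1,3); q=q[(q[:,2]>zlo)&(q[:,2]<zhi)]
    (cx,cy),rad=cv2.minEnclosingCircle(q[:,:2].astype(np.float32))
    return q.mean(0).round(4),np.median(q[:,2]).round(4),len(q),(round(cx,4),round(cy,4),round(rad,4))
E
python3 - <<'E'
from h import *
c=viewer.camera("top"); P=cloud(c)
for n,u,v,lo,hi in [("pinkS",456,233,.05,.07),("pinkL",468,177,.05,.12),("greenL",402,228,.05,.07),("greenS",363,199,.03,.07),("orange",467,288,.05,.07),("brown",262,212,.08,.1),("white",174,217,.08,.1),("card",396,293,.045,.075),("cardfoot",396,293,.004,.02)]:
    try: print(n,*lid(P,u,v,lo,hi))
    except Exception as e: print(n,e)
q=P[185:300,158:292].reshape(-1,3)
print("table",np.median(P[330:380,250:400,2]),"deck",np.median(q[:,2]))
m=(abs(P[...,2]-.03)<.006); m[:, 300:]=0; m[:170]=0; m[:,:150]=0;m[310:]=0
pts=P[m][:,:2].astype(np.float32); print(cv2.minAreaRect(pts))
i=c["img"]
cv2.imwrite("pics/cropA.png",cv2.resize(i[160:310,340:500],None,fx=5,fy=4,interpolation=2)[:600])
cv2.imwrite("pics/cropB.png",cv2.resize(i[165:310,145:305],None,fx=4,fy=4,interpolation=2))
E
```

```text
pinkS [ 0.5764 -0.3435  0.0597] 0.0598 575 (0.5768, -0.3446, 0.0295)
pinkL [ 0.6953 -0.3709  0.0792] 0.0804 1112 (0.6978, -0.3729, 0.0399)
greenL [ 0.5879 -0.2261  0.0596] 0.0596 570 (0.5888, -0.2262, 0.0294)
greenS [ 0.655  -0.1429  0.0462] 0.0465 334 (0.656, -0.1437, 0.0229)
orange [ 0.4556 -0.3633  0.0597] 0.0599 599 (0.4561, -0.3641, 0.0294)
brown [0.616  0.0751 0.09  ] 0.0901 591 (0.6167, 0.0757, 0.0289)
white [0.606  0.2632 0.0899] 0.09 605 (0.607, 0.2644, 0.0296)
card [ 0.4488 -0.2122  0.0589] 0.0594 142 (0.4473, -0.2136, 0.0302)
cardfoot [ 0.4473 -0.2137  0.0076] 0.0075 330 (0.449, -0.2167, 0.0549)
table 0.00011100736331225828 deck 0.030211573997201095
((0.5686848759651184, 0.16780295968055725), (0.27546554803848267, 0.3013993501663208), 3.0637636184692383)
```

View pics/cropA.png

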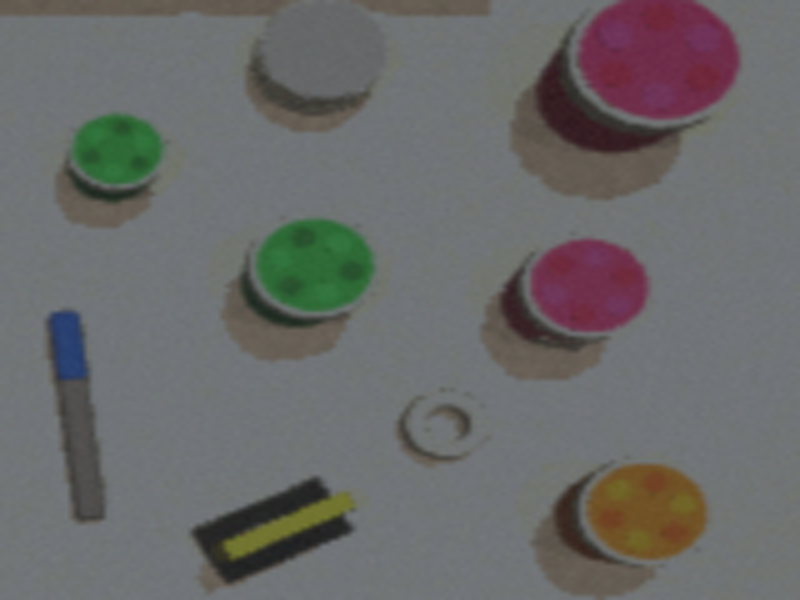

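View pics/cropB.png

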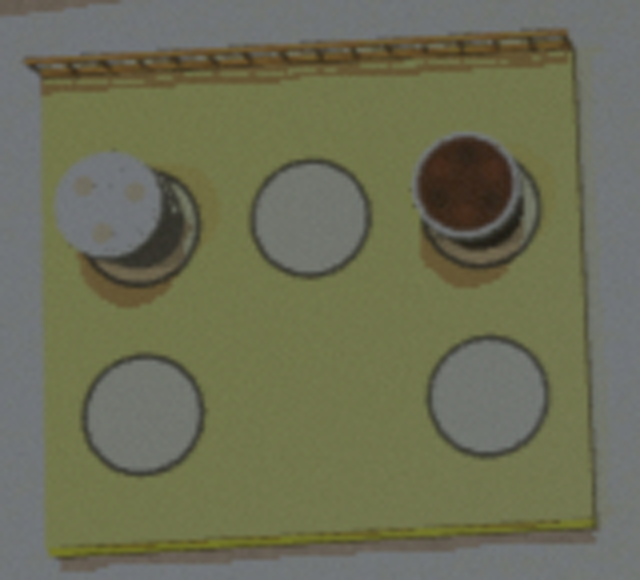

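```bash
python3 - <<'E'
from h import *
c=viewer.camera("top"); P=cloud(c)
A=np.array([unproj(c,145+(u+.5)/4-.5,165+(v+.5)/4-.5,.0302)[:2] for u,v in [(311,218),(143.5,415),(488.5,396)]])
L=np.array([[.04,0],[-.065,.095],[-.065,-.095]])
# rigid fit
z=lambda a:a[:,0]+1j*a[:,1]
w,l=z(A),z(L); k=((w-w.mean())*(l-l.mean()).conj()).sum(); rot=k/abs(k); t=w.mean()-rot*l.mean()
print("scale",abs(k)/(abs(l-l.mean())**2).sum(),"yaw",np.angle(rot),"org",t,"res",abs(w-(rot*l+t)))
for n,p in [("mid",.04),("brown",.04-.095j),("white",.04+.095j),("fb",-.065-.095j),("fw",-.065+.095j)]: 
    q=rot*p+t; print(n,q.real.round(4),q.imag.round(4))
# deck: edges
d=P[170:310,150:300]; m=abs(d[...,2]-.03)<.004
print(cv2.minAreaRect(d[m][:,:2].astype(np.float32)))
# card axis by top pixels
q=P[271:315,374:418].reshape(-1,3); f=q[(q[:,2]>.05)]; print("card top",cv2.minAreaRect(f[:,:2].astype(np.float32)),f.mean(0))
f=q[(q[:,2]>.005)]; print("card all",cv2.minAreaRect(f[:,:2].astype(np.float32)))
i=c["img"]; cv2.imwrite("pics/cropC.png",cv2.resize(i[273:313,371:421],None,fx=12,fy=12,interpolation=2))
s=r.read_state(); print(cv2.Rodrigues(np.zeros(3))[0].shape)
from scipy.spatial.transform import Rotation as R
print(R.from_quat(s["eef_rot"]).as_matrix().round(3))
# other tall obstacles heights
for n,a in {"greenbox":P[80:150,240:446],"cardbox":P[80:150,75:170],"black":P[160:250,560:640],"tape":P[320:380,490:540],"grey":P[165:185,395:415]}.items(): print(n,np.percentile(a[...,2],[50,98]))
E
```

```text
scale 1.000609821975336 yaw 0.0526238696861515 org (0.5705522963210197+0.16688891694848126j) res [8.36756937e-05 1.10586499e-04 2.69907905e-05]
mid 0.6105 0.169
brown 0.6155 0.0741
white 0.6055 0.2639
fb 0.5106 0.0686
fw 0.5006 0.2583
((0.5686146020889282, 0.16744878888130188), (0.2750529646873474, 0.30094239115715027), 3.0494143962860107)
card top ((0.4238038957118988, -0.15365593135356903), (0.013172123581171036, 0.18890894949436188), 23.264862060546875) [ 0.44610612 -0.20524756  0.1111677 ]
card all ((0.44816887378692627, -0.16103968024253845), (0.09271461516618729, 0.20304884016513824), 5.350478649139404)
(3, 3)
[[ 0.368 -0.93  -0.   ]
 [-0.93  -0.368  0.001]
 [-0.001  0.    -1.   ]]
greenbox [0.0806636  0.09022603]
cardbox [0.09969667 0.10422983]
black [0.13854232 0.14385236]
tape [0.02137054 0.076914  ]
grey [0.03404939 0.03852372]
```

View pics/cropC.png

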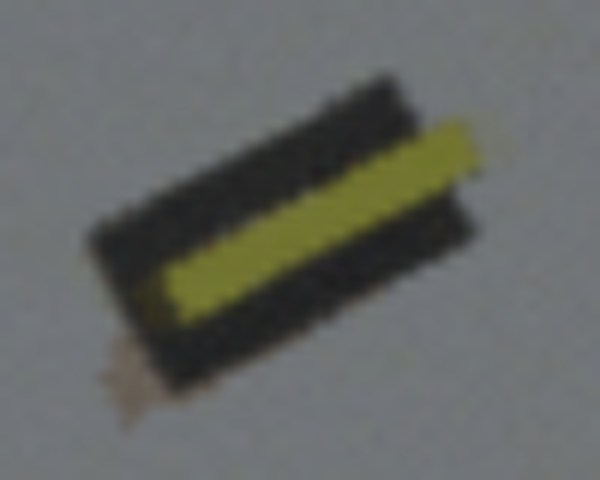

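```bash
cat >> h.py <<'E'
from scipy.spatial.transform import Rotation as Ro
def plan(*tg):
    s=r.read_state(); C=Ro.from_quat(s["eef_rot"]).as_matrix(); p=s["ee_pos"]
    print("t",round(s["time"],2),"at",p.round(4),"yaw",np.degrees(np.arctan2(C[1,0],C[0,0])).round(2),"tilt",np.degrees(np.arccos(-C[2,2])).round(2),"w",round(s["width"]*1000,1),"F",s["ft_force"].round(1),"q",s["joint_positions"].round(2))
    for x,y,z,yaw in tg:
        a=np.radians(yaw); T=np.array([[np.cos(a),np.sin(a),0],[np.sin(a),-np.cos(a),0],[0,0,-1]])
        print("  ->",(x,y,z,yaw),"xyz",((C.T@(np.array([x,y,z])-p))*1000).round(1),"rot",np.degrees(Ro.from_matrix(C.T@T).as_rotvec()).round(1))
E
python3 - <<'E'
from h import *
c=viewer.camera("top")
g=lambda u,v,z: unproj(c,371+(u+.5)/12-.5,273+(v+.5)/12-.5,z)[:2]
F=np.array([g(u,v,.008) for u,v in [(92,240),(390,78),(475,232),(175,390)]])
print("foot",F.mean(0),np.linalg.norm(F-np.roll(F,-1,0),axis=1)); 
for a,b in((0,1),(3,2)): d=F[a]-F[b]; print(np.degrees(np.arctan2(d[1],d[0])))
t=[g(147,304,.06),g(470,145,.06)]; d=t[0]-t[1]; print("top",(t[0]+t[1])/2,np.linalg.norm(d),np.degrees(np.arctan2(d[1],d[0])))
plan((.5768,-.3442,.15,3),(.5768,-.3442,.042,3))
E
```

```text
foot [ 0.44877505 -0.21295382] [0.06330257 0.03229018 0.06305165 0.03137286]
118.20123810977319
117.368309368704
top [ 0.44802561 -0.2107164 ] 0.0640108699281779 115.87102585940542
t 0.3 at [ 0.2299 -0.581   0.2303] yaw -68.41 tilt 0.02 w 87.0 F [ 0.2 -0.3  1.1] q [ 1.17  0.33 -0.06  1.46  0.02  1.35 -0.09]
  -> (0.5768, -0.3442, 0.15, 3) xyz [ -92.6 -409.7   80.4] rot [ -0.    0.  -71.4]
  -> (0.5768, -0.3442, 0.042, 3) xyz [ -92.5 -409.7  188.4] rot [ -0.    0.  -71.4]
```

apply_moves:
  increments:
    - {"grip": 0, "xyz": [-15, -60, 10], "rotation": [0, 0, -10]}
    - {"grip": 0, "xyz": [-30, -120, 20], "rotation": [0, 0, -20]}
    - {"grip": 0, "xyz": [-45, -180, 40], "rotation": [0, 0, -30]}
    - {"grip": 0, "xyz": [-55, -240, 50], "rotation": [0, 0, -40]}
    - {"grip": 0, "xyz": [-70, -300, 60], "rotation": [0, 0, -50]}
  squeeze: 20

```text
time: 0.92
ee_pos: [0.4828, -0.4057, 0.1703]
eef_rot: [0.988, -0.157, -0.0, -0.0]
ft_force: [0.9, -1.5, 0.1]
width: 0.0869
```

```bash
python3 -c "
from h import *
plan((.5768,-.3442,.15,3),(.5768,-.3442,.042,3))"
```

```text
t 0.93 at [ 0.4828 -0.4057  0.1703] yaw -18.11 tilt 0.01 w 86.9 F [ 0.9 -1.5  0.1] q [ 0.88  0.4  -0.33  1.51  0.13  1.25  0.22]
  -> (0.5768, -0.3442, 0.15, 3) xyz [ 70.3 -87.7  20.3] rot [ -0.    0.  -21.1]
  -> (0.5768, -0.3442, 0.042, 3) xyz [ 70.3 -87.7 128.3] rot [ -0.    0.  -21.1]
```

Tracking is accurate, with almost no lag.

apply_moves:
  increments:
    - {"grip": 0, "xyz": [35, -44, 10], "rotation": [0, 0, -10]}
    - {"grip": 0, "xyz": [70.5, -87.5, 20], "rotation": [0, 0, -21]}
    - {"grip": 0, "xyz": [70.5, -87.5, 50], "rotation": [0, 0, -21]}
    - {"grip": 0, "xyz": [70.5, -87.5, 65], "rotation": [0, 0, -21]}

```text
time: 1.42
ee_pos: [0.5764, -0.344, 0.1033]
eef_rot: [1.0, 0.025, -0.001, -0.001]
ft_force: [-0.7, -1.0, -0.0]
width: 0.087
```

```bash
python3 -c "
from h import *
plan((.5768,-.3442,.042,3))
cv2.imwrite('pics/w1.png',viewer.camera('wrist')['img'])
c=viewer.camera('top');cv2.imwrite('pics/t1.png',c['img'])"
```

```text
t 1.43 at [ 0.5764 -0.344   0.1033] yaw 2.91 tilt 0.15 w 87.0 F [-0.7 -1.  -0. ] q [ 0.76  0.56 -0.4   1.45  0.23  1.18  0.37]
  -> (0.5768, -0.3442, 0.042, 3) xyz [ 0.6  0.3 61.3] rot [-0.1  0.1 -0.1]
```

View pics/w1.png

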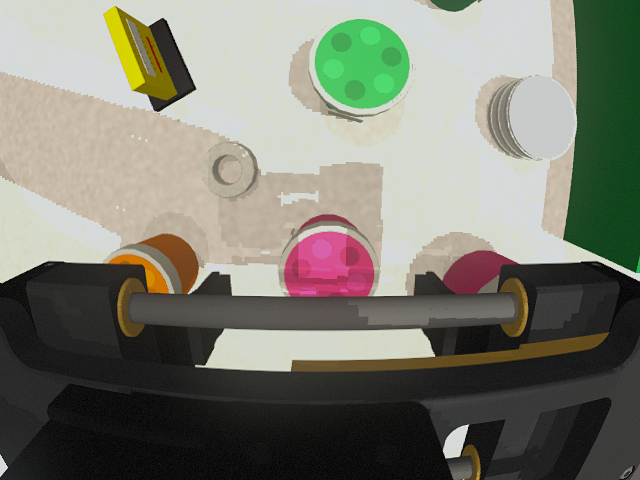

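Wrist view: the pink lid at (328,265) is centred between the fingers, and the big pink tub at (480,270) is outside the right finger. I'll descend with the jaws slightly narrowed.

apply_moves:
  increments:
    - {"grip": 30, "xyz": [0.5, 0, 35], "rotation": [0, 0, 0]}
    - {"grip": 30, "xyz": [0.5, 0, 61], "rotation": [0, 0, 0]}
    - {"grip": 255, "xyz": [0.5, 0, 61], "rotation": [0, 0, 0]}
    - {"grip": 255, "xyz": [0.5, 0, 61], "rotation": [0, 0, 0]}
    - {"grip": 255, "xyz": [0.5, 0, 61], "rotation": [0, 0, 0]}
  squeeze: 20

```text
time: 2.15
ee_pos: [0.5768, -0.3456, 0.0446]
eef_rot: [1.0, 0.024, -0.0, 0.0]
ft_force: [0.0, 0.8, 5.0]
width: 0.0573
```

```bash
python3 -c "
from h import *
plan((.5768,-.3442,.2,3))"
```

```text
t 2.15 at [ 0.5768 -0.3456  0.0446] yaw 2.77 tilt 0.03 w 57.3 F [0.  0.8 5. ] q [ 0.75  0.62 -0.39  1.49  0.25  1.08  0.36]
  -> (0.5768, -0.3442, 0.2, 3) xyz [   0.    -1.3 -155.4] rot [ 0.   0.  -0.2]
```

```bash
python3 -c "
from h import *
plan((.5768,-.3442,.2,3))
cv2.imwrite('pics/w2.png',viewer.camera('wrist')['img'])
plan()"
```

```text
t 2.15 at [ 0.5768 -0.3456  0.0446] yaw 2.77 tilt 0.03 w 57.3 F [0.  0.8 5. ] q [ 0.75  0.62 -0.39  1.49  0.25  1.08  0.36]
  -> (0.5768, -0.3442, 0.2, 3) xyz [   0.    -1.3 -155.4] rot [ 0.   0.  -0.2]
t 2.2 at [ 0.5768 -0.3456  0.0446] yaw 2.78 tilt 0.04 w 57.4 F [ 0.6 -0.2  7. ] q [ 0.75  0.62 -0.39  1.49  0.25  1.08  0.36]
```

View pics/w2.png

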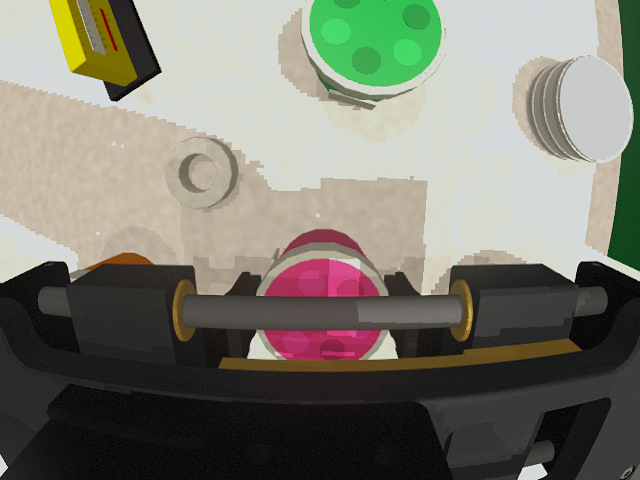

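apply_moves:
  increments:
    - {"grip": 255, "xyz": [0, 0, -20], "rotation": [0, 0, 0]}
    - {"grip": 255, "xyz": [0, 0, -60], "rotation": [0, 0, 0]}
    - {"grip": 255, "xyz": [0, 0, -110], "rotation": [0, 0, 0]}
    - {"grip": 255, "xyz": [0, -40, -125], "rotation": [0, 0, 0]}
    - {"grip": 255, "xyz": [0, -95, -125], "rotation": [0, 0, 0]}

```text
time: 2.82
ee_pos: [0.5727, -0.2511, 0.1728]
eef_rot: [1.0, 0.023, 0.002, 0.001]
ft_force: [0.8, 1.6, -1.6]
width: 0.0572
```

```bash
python3 -c "
from h import *
plan((.6105,.168,.17,3))"
```

```text
t 2.83 at [ 0.5727 -0.2511  0.1728] yaw 2.62 tilt 0.24 w 57.2 F [ 0.8  1.6 -1.6] q [ 0.69  0.4  -0.46  1.52  0.19  1.26  0.26]
  -> (0.6105, 0.168, 0.17, 3) xyz [  56.9 -417.     1.8] rot [ 0.2 -0.2 -0.4]
```

apply_moves:
  increments:
    - {"grip": 255, "xyz": [9, -60, 0], "rotation": [0, 0, -0.4]}
    - {"grip": 255, "xyz": [18, -120, 0], "rotation": [0, 0, -0.4]}
    - {"grip": 255, "xyz": [27, -180, 0], "rotation": [0, 0, -0.4]}
    - {"grip": 255, "xyz": [36, -240, 0], "rotation": [0, 0, -0.4]}
    - {"grip": 255, "xyz": [44, -300, 0], "rotation": [0, 0, -0.4]}

```text
time: 3.45
ee_pos: [0.603, 0.0523, 0.1738]
eef_rot: [1.0, 0.026, 0.002, 0.002]
ft_force: [1.1, -0.4, -2.1]
width: 0.0573
```

```bash
python3 -c "
from h import *
plan((.6105,.168,.17,3))"
```

```text
t 3.45 at [0.603  0.0523 0.1738] yaw 3.0 tilt 0.33 w 57.3 F [ 1.1 -0.4 -2.1] q [ 0.3   0.38 -0.59  1.57  0.23  1.25 -0.27]
  -> (0.6105, 0.168, 0.17, 3) xyz [  13.5 -115.2    3.5] rot [ 0.2 -0.3  0. ]
```

apply_moves:
  increments:
    - {"grip": 255, "xyz": [7, -60, 2], "rotation": [0.2, -0.3, 0]}
    - {"grip": 255, "xyz": [13.5, -115, 3], "rotation": [0.2, -0.3, 0]}
    - {"grip": 255, "xyz": [13.5, -115, 20], "rotation": [0.2, -0.3, 0]}
    - {"grip": 255, "xyz": [13.5, -115, 40], "rotation": [0.2, -0.3, 0]}
    - {"grip": 255, "xyz": [13.5, -115, 40], "rotation": [0.2, -0.3, 0]}

```text
time: 4.08
ee_pos: [0.6099, 0.1652, 0.1316]
eef_rot: [1.0, 0.025, -0.002, 0.001]
ft_force: [0.1, -0.7, -2.2]
width: 0.0571
```

```bash
python3 -c "
from h import *
c=viewer.camera('top'); cv2.imwrite('pics/t3.png',cv2.resize(c['img'][165:310,145:305],None,fx=4,fy=4))
w=viewer.camera('wrist'); cv2.imwrite('pics/w3.png',w['img'])
plan((.6105,.168,.075,3))"
```

```text
t 4.17 at [0.611  0.1662 0.1337] yaw 2.88 tilt 0.06 w 57.3 F [ 1.1 -1.  -0.5] q [ 0.12  0.49 -0.61  1.53  0.29  1.22 -0.48]
  -> (0.6105, 0.168, 0.075, 3) xyz [-0.3 -1.9 58.7] rot [ 0.   0.  -0.1]
```

View pics/t3.png

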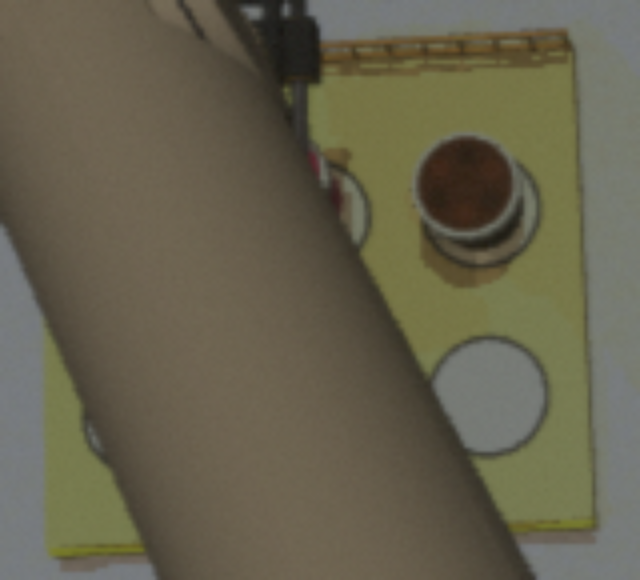

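View pics/w3.png

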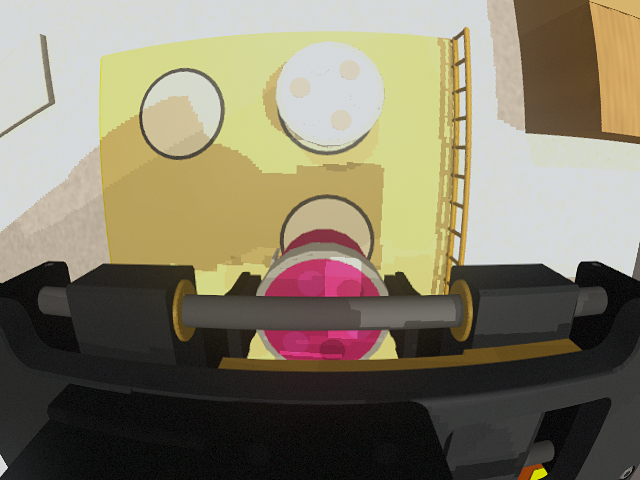

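```bash
python3 -c "
import cv2
i=cv2.imread('pics/w3.png'); cv2.imwrite('pics/w3c.png',cv2.resize(i[225:370,230:410],None,fx=4,fy=4,interpolation=2))"
```

```text
(no output)
```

View pics/w3c.png

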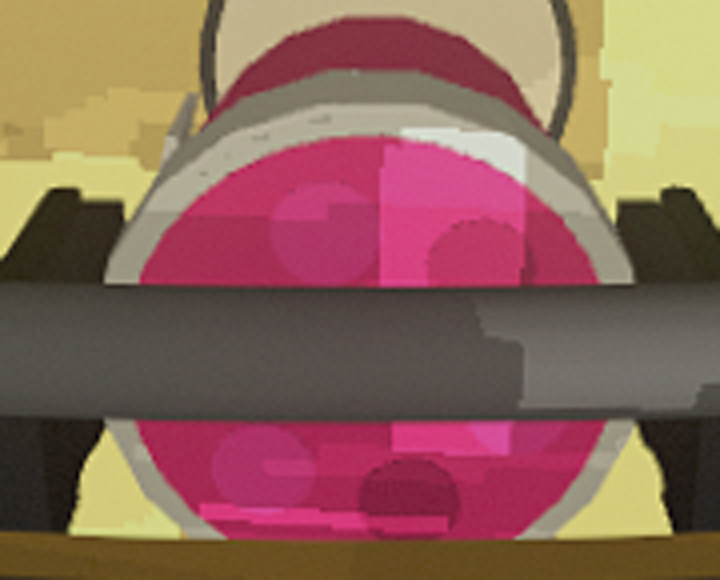

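```bash
cat >> h.py <<'E'
def wun(c,u,v,zw):
    f=240/np.tan(np.radians(c["vertical_fov"])/2); x,y=u-c["cx"],v-c["cy"]; rr=np.hypot(x,y); th=rr/f
    d=np.array([np.sin(th)*x/rr,np.sin(th)*y/rr,np.cos(th)])
    R=cv2.Rodrigues(np.array(c["rvec"],float))[0]; t=np.array(c["tvec"]).ravel(); o=-R.T@t; d=R.T@d
    return (o+d*(zw-o[2])/d[2])
def fitc(p):
    p=np.array(p)[:,:2]; A=np.c_[2*p,np.ones(len(p))]; s=np.linalg.lstsq(A,(p**2).sum(1),rcond=None)[0]
    return s[:2].round(4),np.sqrt(s[2]+s[0]**2+s[1]**2).round(4)
E
python3 - <<'E'
from h import *
c=viewer.camera('wrist'); plan()
zt=r.read_state()["ee_pos"][2]+.0154
print("lid",fitc([wun(c,230+(u+.5)/4-.5,225+(v+.5)/4-.5,zt) for u,v in [(370,104),(225,150),(105,285),(105,420),(182,537),(632,285),(632,420),(560,535)]]))
print("fw circle",fitc([wun(c,u,v,.03) for u,v in [(182,69),(140,112),(180,158),(223,108)]]))
# white tub lid at z .09
print("white",fitc([wun(c,u,v,.09) for u,v in [(329,41),(276,92),(384,94),(330,146)]]))
E
```

```text
t 4.22 at [0.6112 0.1666 0.1342] yaw 2.9 tilt 0.01 w 57.6 F [-0.4  1.  -1.6] q [ 0.12  0.49 -0.61  1.53  0.29  1.22 -0.48]
lid (array([0.6098, 0.1645]), np.float64(0.0284))
fw circle (array([0.5027, 0.2571]), np.float64(0.033))
white (array([0.6091, 0.2628]), np.float64(0.0287))
```

apply_moves:
  increments:
    - {"grip": 255, "xyz": [-0.5, -2, 15], "rotation": [0, 0, 0]}
    - {"grip": 255, "xyz": [-0.5, -2, 35], "rotation": [0, 0, 0]}
    - {"grip": 255, "xyz": [-0.5, -2, 50], "rotation": [0, 0, 0]}
    - {"grip": 255, "xyz": [-0.5, -2, 50], "rotation": [0, 0, 0]}
    - {"grip": 255, "xyz": [-0.5, -2, 50], "rotation": [0, 0, 0]}

```text
time: 4.85
ee_pos: [0.6108, 0.1687, 0.0844]
eef_rot: [1.0, 0.025, 0.0, -0.0]
ft_force: [0.2, 0.9, -1.7]
width: 0.0574
```

```bash
python3 -c "
from h import *
plan((.6105,.168,.0755,3))
w=viewer.camera('wrist'); cv2.imwrite('pics/w4.png',w['img'])
cv2.imwrite('pics/w4c.png',cv2.resize(w['img'][225:370,230:410],None,fx=4,fy=4,interpolation=2))
"
```

```text
t 4.85 at [0.6108 0.1687 0.0844] yaw 2.9 tilt 0.01 w 57.4 F [ 0.2  0.9 -1.7] q [ 0.11  0.54 -0.59  1.57  0.32  1.13 -0.51]
  -> (0.6105, 0.168, 0.0755, 3) xyz [-0.3  0.7  8.9] rot [-0.  -0.  -0.1]
```

View pics/w4.png

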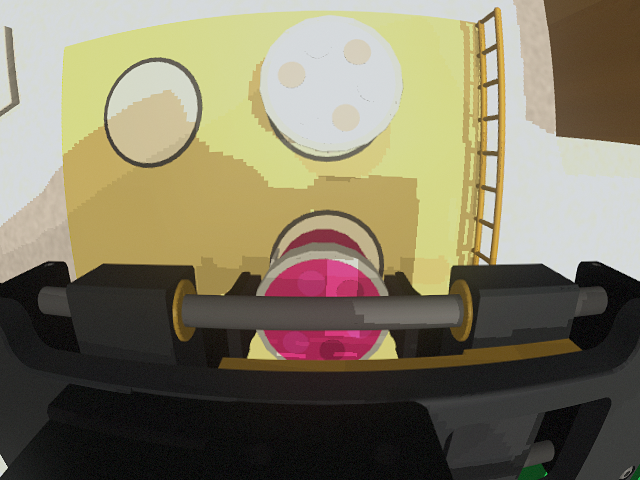

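View pics/w4c.png

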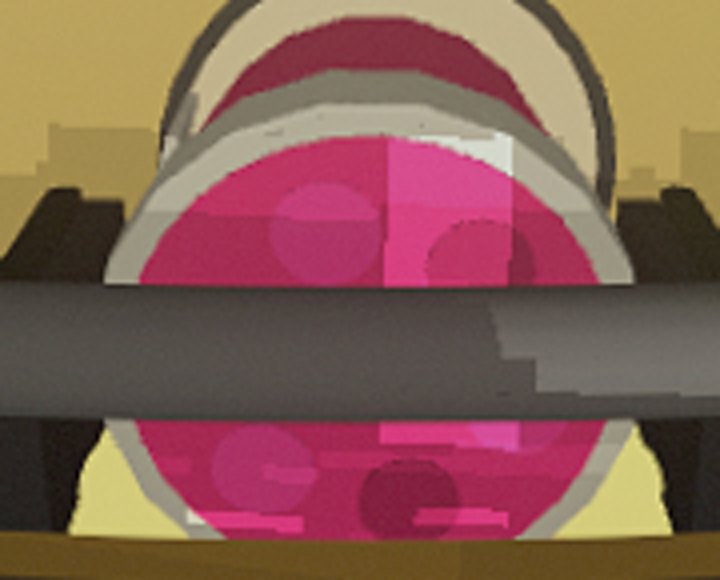

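```bash
python3 - <<'E'
from h import *
c=viewer.camera('wrist'); plan()
zt=r.read_state()["ee_pos"][2]+.0154
g=lambda u,v:(230+(u+.5)/4-.5,225+(v+.5)/4-.5)
lidp=[(370,104),(225,150),(105,285),(105,420),(182,537),(632,285),(632,420),(560,535)]
print("lid",zt,fitc([wun(c,*g(u,v),zt) for u,v in lidp]))
print("lid@.09?",fitc([wun(c,*g(u,v),.1) for u,v in lidp]))
print("fw circle",fitc([wun(c,u,v,.03) for u,v in [(155,58),(105,115),(148,166),(201,105)]]))
print("white",fitc([wun(c,u,v,.09) for u,v in [(331,15),(260,85),(403,85),(335,153)]]))
mid=[(327,210.5),(300,216),(352,216),(271,258),(382.5,258),(280,236),(374,236)]
print("mid",fitc([wun(c,u,v,.03) for u,v in mid]))
E
```

```text
t 4.95 at [0.611  0.1688 0.0849] yaw 2.9 tilt 0.06 w 57.0 F [-0.4  0.4 -0.9] q [ 0.11  0.54 -0.59  1.57  0.32  1.13 -0.51]
lid 0.10029995173561897 (array([0.6098, 0.167 ]), np.float64(0.0284))
lid@.09? (array([0.6098, 0.1669]), np.float64(0.0285))
fw circle (array([0.5029, 0.2567]), np.float64(0.0331))
white (array([0.6089, 0.2621]), np.float64(0.0287))
mid (array([0.6126, 0.1674]), np.float64(0.0331))
```

apply_moves:
  increments:
    - {"grip": 255, "xyz": [0.5, -0.5, 6], "rotation": [0, 0, 0]}
    - {"grip": 255, "xyz": [0.5, -0.5, 9.5], "rotation": [0, 0, 0]}
    - {"grip": 255, "xyz": [0.5, -0.5, 9.5], "rotation": [0, 0, 0]}

```text
time: 5.32
ee_pos: [0.6114, 0.1692, 0.0751]
eef_rot: [1.0, 0.025, 0.0, -0.0]
ft_force: [-0.1, 0.3, -1.3]
width: 0.0572
```

```bash
python3 -c "
from h import *
plan((.6115,.1693,.0746,3))
"
```

```text
t 5.33 at [0.6114 0.1692 0.0751] yaw 2.9 tilt 0.04 w 57.2 F [-0.1  0.3 -1.3] q [ 0.1   0.55 -0.59  1.58  0.33  1.12 -0.51]
  -> (0.6115, 0.1693, 0.0746, 3) xyz [ 0.1 -0.1  0.5] rot [-0.  -0.  -0.1]
```

Still airborne; ease down until contact shows.

apply_moves:
  increments:
    - {"grip": 255, "xyz": [0, 0, 1], "rotation": [0, 0, 0]}
    - {"grip": 255, "xyz": [0, 0, 1.5], "rotation": [0, 0, 0]}

```text
time: 5.58
ee_pos: [0.6116, 0.1695, 0.0746]
eef_rot: [1.0, 0.025, 0.001, -0.0]
ft_force: [-3.6, -1.9, 9.0]
width: 0.0573
```

```bash
python3 -c "
from h import *
plan()
"
```

```text
t 5.58 at [0.6116 0.1695 0.0746] yaw 2.9 tilt 0.08 w 57.3 F [-3.6 -1.9  9. ] q [ 0.1   0.55 -0.59  1.58  0.33  1.11 -0.52]
```

apply_moves:
  increments:
    - {"grip": 40, "xyz": [0, 0, 0], "rotation": [0, 0, 0]}
    - {"grip": 40, "xyz": [0, 0, 0], "rotation": [0, 0, 0]}
    - {"grip": 40, "xyz": [0, 0, -5], "rotation": [0, 0, 0]}
    - {"grip": 40, "xyz": [0, 0, -55], "rotation": [0, 0, 0]}
    - {"grip": 40, "xyz": [0, 0, -100], "rotation": [0, 0, 0]}

```text
time: 6.2
ee_pos: [0.6113, 0.1695, 0.1761]
eef_rot: [1.0, 0.025, 0.001, -0.0]
ft_force: [0.5, -0.5, -0.0]
width: 0.0731
```

```bash
python3 -c "
from h import *
plan((.588,-.2262,.15,3))
"
```

```text
t 6.2 at [0.6113 0.1695 0.1761] yaw 2.91 tilt 0.07 w 73.1 F [ 0.5 -0.5 -0. ] q [ 0.12  0.46 -0.62  1.48  0.27  1.29 -0.47]
  -> (0.588, -0.2262, 0.15, 3) xyz [-43.4 394.   25.9] rot [-0.  -0.1 -0.1]
```

apply_moves:
  increments:
    - {"grip": 30, "xyz": [-7, 61, 0], "rotation": [0, 0, 0]}
    - {"grip": 30, "xyz": [-14, 122, 0], "rotation": [0, 0, 0]}
    - {"grip": 30, "xyz": [-21, 183, 5], "rotation": [0, 0, 0]}
    - {"grip": 30, "xyz": [-28, 244, 10], "rotation": [0, 0, 0]}
    - {"grip": 30, "xyz": [-35, 305, 15], "rotation": [0, 0, 0]}

```text
time: 6.82
ee_pos: [0.5916, -0.1389, 0.1614]
eef_rot: [1.0, 0.025, 0.001, -0.0]
ft_force: [0.7, -0.9, -0.2]
width: 0.0768
```

```bash
python3 -c "
from h import *
plan((.588,-.2262,.15,3),(.588,-.2262,.042,3))
c=viewer.camera('top');P=cloud(c)
print('pink',*lid(P,222,212,.08,.1)); print('brown',*lid(P,262,212,.08,.1)); print('white',*lid(P,174,217,.08,.1))
cv2.imwrite('pics/t5.png',cv2.resize(c['img'][165:310,145:305],None,fx=4,fy=4,interpolation=2))
"
```

```text
t 6.83 at [ 0.5916 -0.1389  0.1614] yaw 2.91 tilt 0.11 w 76.8 F [ 0.7 -0.9 -0.2] q [ 0.57  0.39 -0.52  1.58  0.2   1.23  0.06]
  -> (0.588, -0.2262, 0.15, 3) xyz [-8.1 87.  11.4] rot [ 0.  -0.1 -0.1]
  -> (0.588, -0.2262, 0.042, 3) xyz [ -8.3  87.  119.4] rot [ 0.  -0.1 -0.1]
pink [0.6082 0.1691 0.0899] 0.0899 594 (0.6088, 0.1703, 0.0294)
brown [0.6161 0.0752 0.09  ] 0.09 592 (0.617, 0.0756, 0.0294)
white [0.6059 0.2632 0.0902] 0.0904 603 (0.6071, 0.2644, 0.0296)
```

View pics/t5.png

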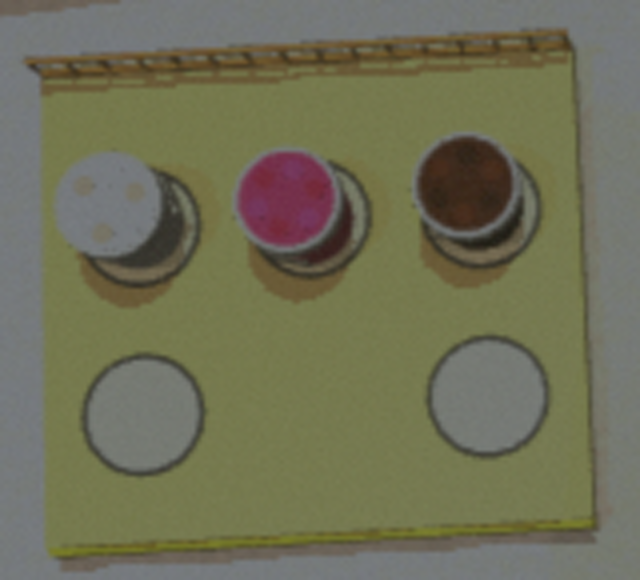

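apply_moves:
  increments:
    - {"grip": 30, "xyz": [-3, 45, 10], "rotation": [0, 0, 0]}
    - {"grip": 30, "xyz": [-6, 87.5, 30], "rotation": [0, 0, 0]}
    - {"grip": 30, "xyz": [-6, 87.5, 70], "rotation": [0, 0, 0]}
    - {"grip": 30, "xyz": [-6, 87.5, 105], "rotation": [0, 0, 0]}
    - {"grip": 30, "xyz": [-6, 87.5, 117.5], "rotation": [0, 0, 0]}

```text
time: 7.5
ee_pos: [0.5862, -0.2377, 0.0412]
eef_rot: [1.0, 0.02, -0.002, 0.002]
ft_force: [0.5, -1.4, -0.1]
width: 0.0769
```

```bash
python3 -c "
from h import *
plan((.591,-.2267,.0435,3))
"
```

```text
t 7.5 at [ 0.5862 -0.2377  0.0412] yaw 2.32 tilt 0.27 w 76.9 F [ 0.5 -1.4 -0.1] q [ 0.65  0.55 -0.44  1.61  0.27  1.04  0.17]
  -> (0.591, -0.2267, 0.0435, 3) xyz [  5.2 -10.7  -2.3] rot [ 0.2  0.2 -0.7]
```

apply_moves:
  increments:
    - {"grip": 30, "xyz": [5, -10.5, -2], "rotation": [0, 0, -0.7]}
    - {"grip": 30, "xyz": [5, -10.5, -2], "rotation": [0, 0, -0.7]}
    - {"grip": 30, "xyz": [5, -10.5, -2], "rotation": [0, 0, -0.7]}

```text
time: 7.88
ee_pos: [0.5917, -0.2269, 0.0446]
eef_rot: [1.0, 0.027, -0.001, 0.002]
ft_force: [-1.3, -0.0, -0.0]
width: 0.0767
```

```bash
python3 -c "
from h import *
plan((.591,-.2267,.0435,3))
w=viewer.camera('wrist'); cv2.imwrite('pics/w6.png',w['img'])
plan((.591,-.2267,.0435,3))
"
```

```text
t 7.88 at [ 0.5917 -0.2269  0.0446] yaw 3.05 tilt 0.27 w 76.7 F [-1.3 -0.  -0. ] q [ 0.63  0.55 -0.45  1.61  0.27  1.04  0.16]
  -> (0.591, -0.2267, 0.0435, 3) xyz [-0.7 -0.3  1.1] rot [0.3 0.1 0.1]
t 7.92 at [ 0.5914 -0.2272  0.0443] yaw 3.03 tilt 0.27 w 76.3 F [-0.4 -0.4 -0.1] q [ 0.63  0.55 -0.45  1.61  0.27  1.04  0.16]
  -> (0.591, -0.2267, 0.0435, 3) xyz [-0.4 -0.5  0.8] rot [0.3 0.1 0. ]
```

View pics/w6.png

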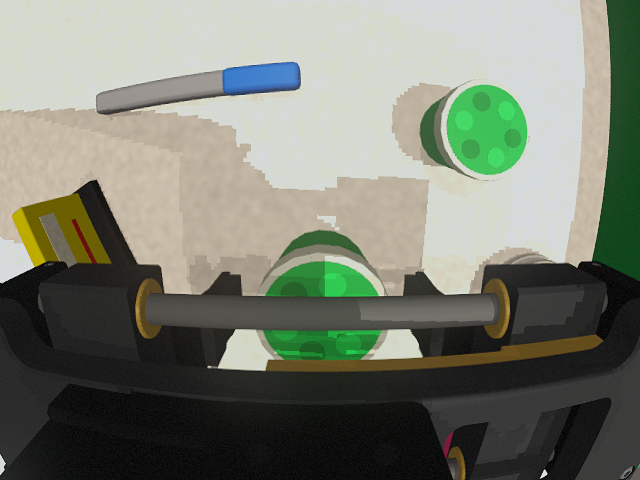

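apply_moves:
  increments:
    - {"grip": 255, "xyz": [-0.5, 0, 0.5], "rotation": [0.3, 0, 0]}
    - {"grip": 255, "xyz": [-0.5, 0, 0.5], "rotation": [0.3, 0, 0]}
    - {"grip": 255, "xyz": [-0.5, 0, 0.5], "rotation": [0.3, 0, 0]}
    - {"grip": 255, "xyz": [-0.5, 0, 0.5], "rotation": [0.3, 0, 0]}

```text
time: 8.43
ee_pos: [0.591, -0.2275, 0.044]
eef_rot: [1.0, 0.026, -0.001, -0.0]
ft_force: [-0.6, -1.0, 1.5]
width: 0.0575
```

```bash
python3 -c "
from h import *
plan((.591,-.2267,.2,3))
w=viewer.camera('wrist'); cv2.imwrite('pics/w7c.png',cv2.resize(w['img'][225:370,230:410],None,fx=4,fy=4,interpolation=2))
"
```

```text
t 8.43 at [ 0.591  -0.2275  0.044 ] yaw 3.02 tilt 0.11 w 57.5 F [-0.6 -1.   1.5] q [ 0.64  0.55 -0.45  1.61  0.27  1.05  0.16]
  -> (0.591, -0.2267, 0.2, 3) xyz [  -0.2   -0.9 -156. ] rot [-0.   0.1  0. ]
```

View pics/w7c.png

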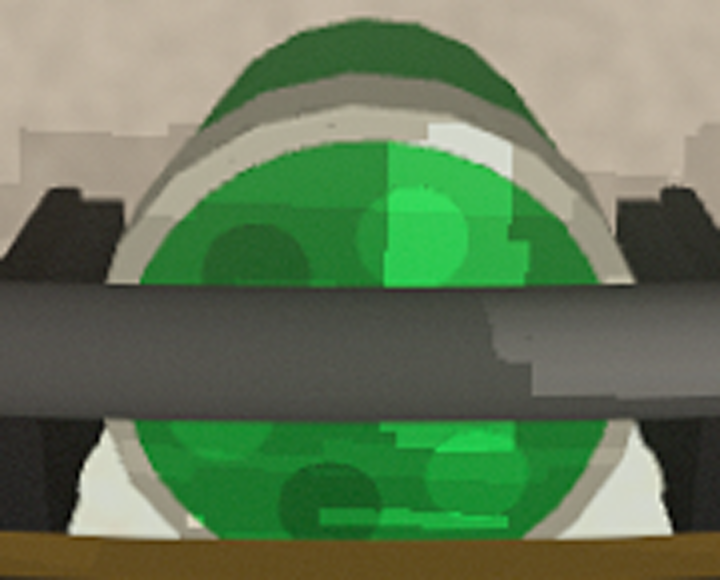

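apply_moves:
  increments:
    - {"grip": 255, "xyz": [0, 0, -25], "rotation": [0, 0, 0]}
    - {"grip": 255, "xyz": [0, 0, -80], "rotation": [0, 0, 0]}
    - {"grip": 255, "xyz": [2, -20, -130], "rotation": [0, 0, 0]}
    - {"grip": 255, "xyz": [6, -75, -146], "rotation": [0, 0, 0]}
    - {"grip": 255, "xyz": [12, -135, -146], "rotation": [0, 0, 0]}

```text
time: 9.1
ee_pos: [0.5966, -0.0912, 0.1916]
eef_rot: [1.0, 0.025, 0.0, 0.0]
ft_force: [1.3, 1.4, -2.2]
width: 0.0573
```

```bash
python3 -c "
from h import *
plan((.6116,.1695,.19,2.9))
"
```

```text
t 9.1 at [ 0.5966 -0.0912  0.1916] yaw 2.91 tilt 0.05 w 57.3 F [ 1.3  1.4 -2.2] q [ 0.51  0.36 -0.54  1.55  0.19  1.28 -0.01]
  -> (0.6116, 0.1695, 0.19, 2.9) xyz [  28.2 -259.6    1.6] rot [ 0. -0.  0.]
```

apply_moves:
  increments:
    - {"grip": 255, "xyz": [7, -60, 0], "rotation": [0, 0, 0]}
    - {"grip": 255, "xyz": [13, -120, 0], "rotation": [0, 0, 0]}
    - {"grip": 255, "xyz": [20, -180, 0], "rotation": [0, 0, 0]}
    - {"grip": 255, "xyz": [26, -235, 0], "rotation": [0, 0, 0]}
    - {"grip": 255, "xyz": [28, -259.5, 1], "rotation": [0, 0, 0]}

```text
time: 9.72
ee_pos: [0.6101, 0.1739, 0.1903]
eef_rot: [1.0, 0.028, -0.0, -0.001]
ft_force: [0.3, -0.3, -2.6]
width: 0.0573
```

apply_moves:
  increments:
    - {"grip": 255, "xyz": [0, 0, 0]}
    - {"grip": 255, "xyz": [0, 0, 0]}

```text
$.increments[0]: bad value
```

```bash
python3 -c "
from h import *
plan((.6116,.1695,.137,2.9))
"
```

```text
t 9.72 at [0.6101 0.1739 0.1903] yaw 3.19 tilt 0.09 w 57.3 F [ 0.3 -0.3 -2.6] q [ 0.12  0.45 -0.64  1.46  0.27  1.32 -0.47]
  -> (0.6116, 0.1695, 0.137, 2.9) xyz [ 1.2  4.5 53.2] rot [-0.1  0.   0.3]
```

apply_moves:
  increments:
    - {"grip": 255, "xyz": [1.2, 4.5, 10], "rotation": [0, 0, 0.3]}
    - {"grip": 255, "xyz": [1.2, 4.5, 25], "rotation": [0, 0, 0.3]}
    - {"grip": 255, "xyz": [1.2, 4.5, 40], "rotation": [0, 0, 0.3]}
    - {"grip": 255, "xyz": [1.2, 4.5, 47], "rotation": [0, 0, 0.3]}
    - {"grip": 255, "xyz": [1.2, 4.5, 47], "rotation": [0, 0, 0.3]}

```text
time: 10.35
ee_pos: [0.6114, 0.1688, 0.1426]
eef_rot: [1.0, 0.025, -0.001, -0.001]
ft_force: [-0.2, 0.4, -1.6]
width: 0.0574
```

```bash
python3 -c "
from h import *
plan((.6116,.1695,.134,2.9))
w=viewer.camera('wrist'); cv2.imwrite('pics/w8.png',w['img'])
"
```

```text
t 10.35 at [0.6114 0.1688 0.1426] yaw 2.85 tilt 0.1 w 57.4 F [-0.2  0.4 -1.6] q [ 0.13  0.49 -0.62  1.52  0.29  1.23 -0.49]
  -> (0.6116, 0.1695, 0.134, 2.9) xyz [ 0.3 -0.6  8.6] rot [-0.1  0.1 -0.1]
```

View pics/w8.png

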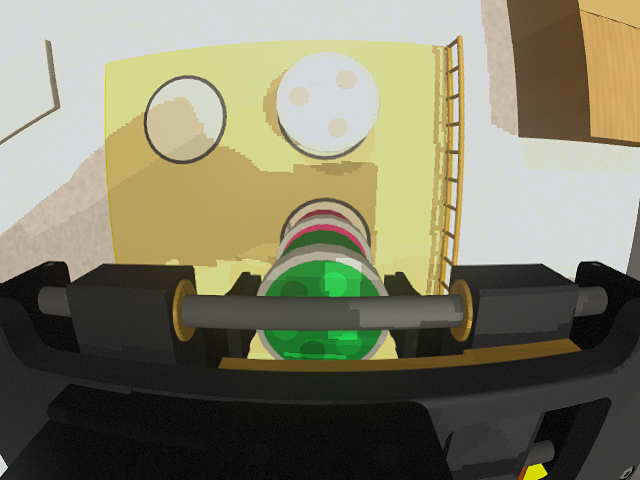

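The green tub hangs directly over the pink one (both centred near column 322). Lowering.

apply_moves:
  increments:
    - {"grip": 255, "xyz": [0.3, -0.5, 4], "rotation": [0, 0, 0]}
    - {"grip": 255, "xyz": [0.3, -0.5, 7.5], "rotation": [0, 0, 0]}
    - {"grip": 255, "xyz": [0.3, -0.5, 8.5], "rotation": [0, 0, 0]}
    - {"grip": 255, "xyz": [0.3, -0.5, 8.5], "rotation": [0, 0, 0]}

```text
time: 10.9
ee_pos: [0.6119, 0.1698, 0.1347]
eef_rot: [1.0, 0.025, -0.0, -0.001]
ft_force: [0.3, -0.2, -1.7]
width: 0.0574
```

```bash
python3 -c "
from h import *
plan((.6116,.1695,.134,2.9))
"
```

```text
t 10.9 at [0.6119 0.1698 0.1347] yaw 2.86 tilt 0.09 w 57.4 F [ 0.3 -0.2 -1.7] q [ 0.12  0.49 -0.62  1.52  0.3   1.22 -0.49]
  -> (0.6116, 0.1695, 0.134, 2.9) xyz [-0.4  0.2  0.7] rot [-0.1  0.  -0. ]
```

apply_moves:
  increments:
    - {"grip": 255, "xyz": [-0.3, 0, 0.5], "rotation": [0, 0, 0]}
    - {"grip": 255, "xyz": [-0.3, 0, 1], "rotation": [0, 0, 0]}

```text
time: 11.15
ee_pos: [0.6117, 0.1698, 0.1339]
eef_rot: [1.0, 0.025, -0.0, -0.001]
ft_force: [-0.2, 0.3, 2.3]
width: 0.0575
```

```bash
python3 -c "
from h import *
plan((.6116,.1695,.134,2.9))
"
```

```text
t 11.15 at [0.6117 0.1698 0.1339] yaw 2.86 tilt 0.09 w 57.5 F [-0.2  0.3  2.3] q [ 0.12  0.49 -0.62  1.52  0.3   1.22 -0.49]
  -> (0.6116, 0.1695, 0.134, 2.9) xyz [-0.1  0.3 -0.1] rot [-0.1  0.  -0. ]
```

Contact at the expected height. Release and rise.

apply_moves:
  increments:
    - {"grip": 40, "xyz": [0, 0, 0], "rotation": [0, 0, 0]}
    - {"grip": 40, "xyz": [0, 0, 0], "rotation": [0, 0, 0]}
    - {"grip": 40, "xyz": [0, 0, -5], "rotation": [0, 0, 0]}
    - {"grip": 40, "xyz": [0, 0, -40], "rotation": [0, 0, 0]}
    - {"grip": 40, "xyz": [0, 0, -70], "rotation": [0, 0, 0]}

```text
time: 11.78
ee_pos: [0.6117, 0.1698, 0.2054]
eef_rot: [1.0, 0.025, 0.0, -0.001]
ft_force: [1.1, -0.5, 1.0]
width: 0.0735
```

```bash
python3 -c "
from h import *
plan((.459,-.364,.2,3))
"
```

```text
t 11.78 at [0.6117 0.1698 0.2054] yaw 2.87 tilt 0.11 w 73.5 F [ 1.1 -0.5  1. ] q [ 0.13  0.44 -0.64  1.44  0.26  1.35 -0.47]
  -> (0.459, -0.364, 0.2, 3) xyz [-179.3  525.5    4.4] rot [-0.1 -0.  -0.1]
```

apply_moves:
  increments:
    - {"grip": 30, "xyz": [-20, 58, 0], "rotation": [0, 0, 0]}
    - {"grip": 30, "xyz": [-40, 116, 0], "rotation": [0, 0, 0]}
    - {"grip": 30, "xyz": [-60, 174, 0], "rotation": [0, 0, 0]}
    - {"grip": 30, "xyz": [-80, 232, 0], "rotation": [0, 0, 0]}
    - {"grip": 30, "xyz": [-100, 290, 0], "rotation": [0, 0, 0]}

```text
time: 12.4
ee_pos: [0.5257, -0.1267, 0.2056]
eef_rot: [1.0, 0.025, 0.001, -0.001]
ft_force: [1.4, -0.4, -1.0]
width: 0.0768
```

apply_moves:
  increments:
    - {"grip": 30, "xyz": [-20, 58, 10], "rotation": [0, 0, 0]}
    - {"grip": 30, "xyz": [-40, 116, 20], "rotation": [0, 0, 0]}
    - {"grip": 30, "xyz": [-60, 174, 40], "rotation": [0, 0, 0]}
    - {"grip": 30, "xyz": [-79, 225, 50], "rotation": [0, 0, 0]}
    - {"grip": 30, "xyz": [-79, 230, 60], "rotation": [0, 0, 0]}

```text
time: 13.02
ee_pos: [0.4557, -0.3651, 0.1448]
eef_rot: [1.0, 0.021, 0.0, 0.0]
ft_force: [-0.0, 0.3, -0.5]
width: 0.0766
```

```bash
python3 -c "
from h import *
plan((.4588,-.3645,.0435,3))
c=viewer.camera('top');P=cloud(c)
print('green',*lid(P,218,206,.14,.16,30)); print('orange',*lid(P,467,288,.05,.07));print('brown',*lid(P,262,212,.08,.1)); print('white',*lid(P,174,217,.08,.1))
cv2.imwrite('pics/t9.png',c['img'])
cv2.imwrite('pics/s9.png',viewer.camera('scene')['img'])
plan((.4588,-.3645,.0435,3))
"
```

```text
t 13.03 at [ 0.4557 -0.3651  0.1448] yaw 2.46 tilt 0.02 w 76.6 F [-0.   0.3 -0.5] q [ 0.9   0.33 -0.36  1.67  0.12  1.17  0.55]
  -> (0.4588, -0.3645, 0.0435, 3) xyz [  3.1  -0.5 101.3] rot [ 0.  -0.  -0.5]
green [0.6081 0.1691 0.15  ] 0.1502 665 (0.6089, 0.1701, 0.029)
orange [ 0.4554 -0.3596  0.0597] 0.0598 500 (0.4555, -0.3644, 0.0293)
brown [0.616  0.0752 0.09  ] 0.0901 591 (0.6172, 0.0752, 0.0294)
white [0.606  0.2632 0.0901] 0.0903 603 (0.6069, 0.2639, 0.0298)
t 13.12 at [ 0.4579 -0.3603  0.1443] yaw 2.79 tilt 0.16 w 77.0 F [ 0.7  0.9 -0.1] q [ 0.89  0.33 -0.37  1.67  0.12  1.17  0.55]
  -> (0.4588, -0.3645, 0.0435, 3) xyz [  0.6   4.5 100.7] rot [-0.2 -0.  -0.2]
```

View pics/t9.png

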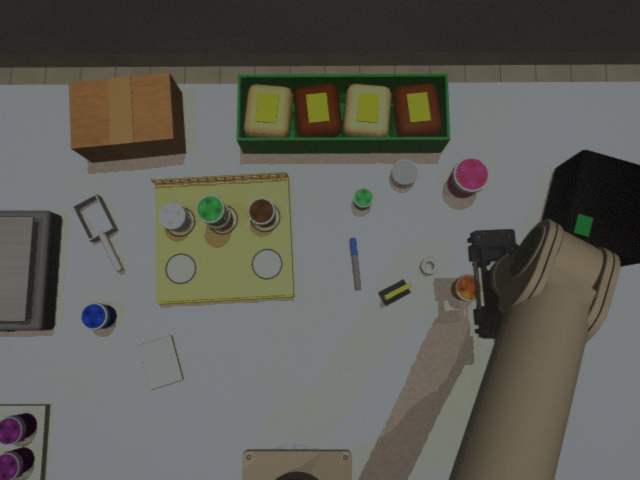

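View pics/s9.png

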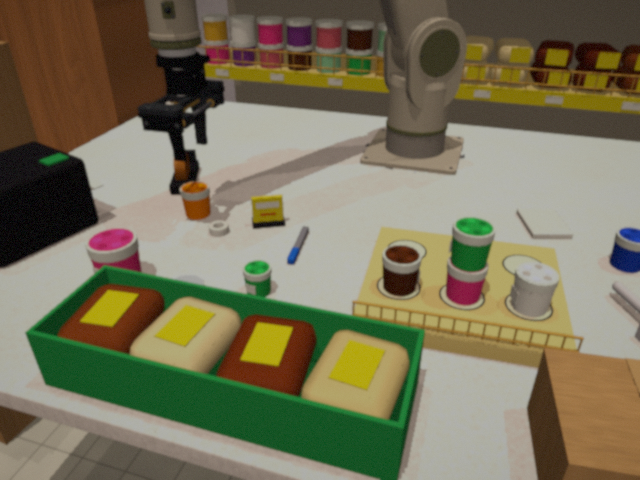

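Green sits exactly over pink (centroids agree within 0.1 mm), and brown and white have not moved. Now the orange tub.

apply_moves:
  increments:
    - {"grip": 30, "xyz": [0.6, 4, 30], "rotation": [-0.2, 0, 0]}
    - {"grip": 30, "xyz": [0.6, 4, 65], "rotation": [-0.2, 0, 0]}
    - {"grip": 30, "xyz": [0.6, 4, 90], "rotation": [-0.2, 0, 0]}
    - {"grip": 30, "xyz": [0.6, 4, 100.5], "rotation": [-0.2, 0, 0]}
    - {"grip": 30, "xyz": [0.6, 4, 100.5], "rotation": [-0.2, 0, 0]}

```text
time: 13.75
ee_pos: [0.4594, -0.3631, 0.0441]
eef_rot: [1.0, 0.025, 0.0, 0.0]
ft_force: [0.6, 0.1, -0.3]
width: 0.0771
```

```bash
python3 -c "
from h import *
plan((.4588,-.3642,.044,3))
w=viewer.camera('wrist'); cv2.imwrite('pics/w10.png',w['img'])
plan((.4588,-.3642,.044,3))
"
```

```text
t 13.75 at [ 0.4594 -0.3631  0.0441] yaw 2.88 tilt 0.05 w 77.1 F [ 0.6  0.1 -0.3] q [ 0.88  0.44 -0.35  1.75  0.18  0.98  0.51]
  -> (0.4588, -0.3642, 0.044, 3) xyz [-0.7  1.1  0.1] rot [ 0.  -0.  -0.1]
t 13.8 at [ 0.4597 -0.3636  0.0448] yaw 2.86 tilt 0.12 w 76.6 F [-0.8  0.1  0.3] q [ 0.88  0.44 -0.35  1.75  0.18  0.98  0.51]
  -> (0.4588, -0.3642, 0.044, 3) xyz [-0.9  0.5  0.8] rot [ 0.1 -0.1 -0.1]
```

View pics/w10.png

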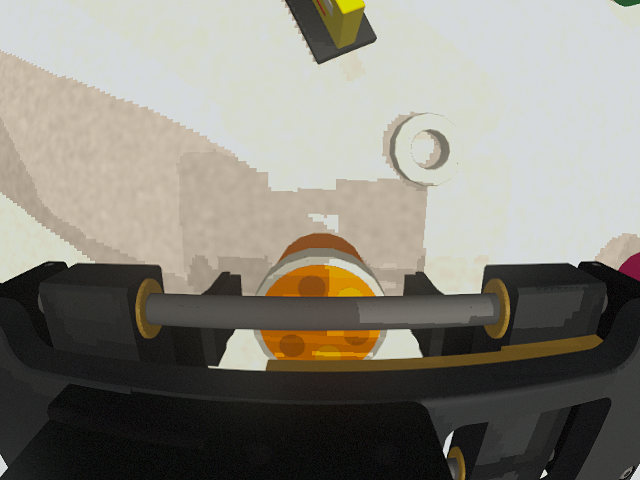

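apply_moves:
  increments:
    - {"grip": 30, "xyz": [-0.5, 1.5, 0.5], "rotation": [0, 0, 0]}
    - {"grip": 255, "xyz": [-0.5, 1.5, 0.5], "rotation": [0, 0, 0]}
    - {"grip": 255, "xyz": [-0.5, 1.5, 0.5], "rotation": [0, 0, 0]}
    - {"grip": 255, "xyz": [-0.5, 1.5, 0.5], "rotation": [0, 0, 0]}
    - {"grip": 255, "xyz": [-0.5, 1.5, 0.5], "rotation": [0, 0, 0]}

```text
time: 14.42
ee_pos: [0.4592, -0.3652, 0.0444]
eef_rot: [1.0, 0.025, 0.001, 0.001]
ft_force: [-1.4, 0.3, 2.1]
width: 0.0573
```

```bash
python3 -c "
from h import *
plan((.4588,-.3642,.17,3))
w=viewer.camera('wrist'); cv2.imwrite('pics/w11c.png',cv2.resize(w['img'][225:370,230:410],None,fx=4,fy=4,interpolation=2))
"
```

```text
t 14.43 at [ 0.4592 -0.3652  0.0444] yaw 2.85 tilt 0.12 w 57.3 F [-1.4  0.3  2.1] q [ 0.88  0.44 -0.35  1.74  0.18  0.98  0.51]
  -> (0.4588, -0.3642, 0.17, 3) xyz [  -0.2   -0.9 -125.6] rot [ 0.1 -0.1 -0.2]
```

View pics/w11c.png

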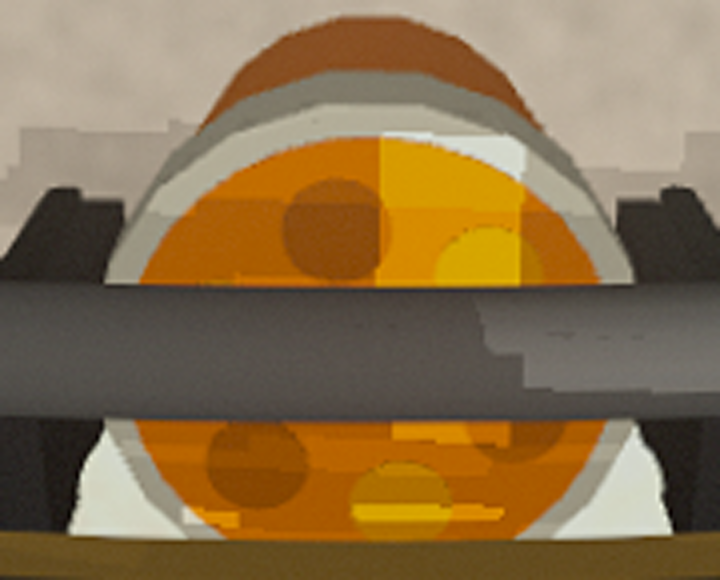

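apply_moves:
  increments:
    - {"grip": 255, "xyz": [0, 0, -25], "rotation": [0, 0, 0]}
    - {"grip": 255, "xyz": [0, 0, -80], "rotation": [0, 0, 0]}
    - {"grip": 255, "xyz": [0, -20, -120], "rotation": [0, 0, 0]}
    - {"grip": 255, "xyz": [0, -80, -130], "rotation": [0, 0, 0]}
    - {"grip": 255, "xyz": [0, -140, -130], "rotation": [0, 0, 0]}

```text
time: 15.1
ee_pos: [0.4523, -0.2239, 0.1751]
eef_rot: [1.0, 0.024, 0.002, 0.001]
ft_force: [2.1, 0.9, -1.9]
width: 0.0575
```

```bash
python3 -c "
from h import *
plan((.5037,.2586,.17,2.9))
c=viewer.camera('wrist'); R=cv2.Rodrigues(np.array(c['rvec'],float))[0]; o=-R.T@np.array(c['tvec']).ravel(); print('cam-TCP',o-r.read_state()['ee_pos'])
"
```

```text
t 15.1 at [ 0.4523 -0.2239  0.1751] yaw 2.81 tilt 0.23 w 57.5 F [ 2.1  0.9 -1.9] q [ 0.8   0.14 -0.46  1.83  0.07  1.19  0.37]
  -> (0.5037, 0.2586, 0.17, 2.9) xyz [  74.9 -479.4    4.2] rot [ 0.1 -0.2 -0.1]
cam-TCP [-0.00510997  0.0563218   0.15430871]
```

apply_moves:
  increments:
    - {"grip": 255, "xyz": [9, -60, 0], "rotation": [0, 0, 0]}
    - {"grip": 255, "xyz": [19, -120, 0], "rotation": [0, 0, 0]}
    - {"grip": 255, "xyz": [28, -180, 0], "rotation": [0, 0, 0]}
    - {"grip": 255, "xyz": [38, -240, 0], "rotation": [0, 0, 0]}
    - {"grip": 255, "xyz": [47, -300, 0], "rotation": [0, 0, 0]}

```text
time: 15.78
ee_pos: [0.482, 0.0876, 0.175]
eef_rot: [1.0, 0.029, 0.001, -0.0]
ft_force: [1.0, -0.6, -0.6]
width: 0.0573
```

```bash
python3 -c "
from h import *
plan((.5037,.2586,.17,2.9))
"
```

```text
t 15.78 at [0.482  0.0876 0.175 ] yaw 3.27 tilt 0.13 w 57.3 F [ 1.  -0.6 -0.6] q [ 0.43  0.14 -0.74  1.85  0.1   1.19 -0.29]
  -> (0.5037, 0.2586, 0.17, 2.9) xyz [  31.4 -169.5    5.2] rot [-0.  -0.1  0.4]
```

apply_moves:
  increments:
    - {"grip": 255, "xyz": [11, -60, 1], "rotation": [0, 0, 0.4]}
    - {"grip": 255, "xyz": [22, -120, 3], "rotation": [0, 0, 0.4]}
    - {"grip": 255, "xyz": [31, -165, 5], "rotation": [0, 0, 0.4]}
    - {"grip": 255, "xyz": [31.5, -169.5, 15], "rotation": [0, 0, 0.4]}
    - {"grip": 255, "xyz": [31.5, -169.5, 25], "rotation": [0, 0, 0.4]}

```text
time: 16.4
ee_pos: [0.5035, 0.2584, 0.1491]
eef_rot: [1.0, 0.025, 0.001, -0.0]
ft_force: [-1.0, -0.1, -1.9]
width: 0.0573
```

apply_moves:
  increments:
    - {"grip": 255, "xyz": [0, 0, 0], "rotation": [0, 0, 0]}
    - {"grip": 255, "xyz": [0, 0, 0], "rotation": [0, 0, 0]}

```text
time: 16.65
ee_pos: [0.5039, 0.2571, 0.1492]
eef_rot: [1.0, 0.024, 0.001, 0.0]
ft_force: [-0.5, -0.2, -1.5]
width: 0.0572
```

```bash
python3 -c "
from h import *
plan((.5037,.2586,.0835,2.9))
"
```

```text
t 16.65 at [0.5039 0.2571 0.1492] yaw 2.8 tilt 0.07 w 57.2 F [-0.5 -0.2 -1.5] q [ 0.11  0.37 -0.81  1.69  0.28  1.2  -0.71]
  -> (0.5037, 0.2586, 0.0835, 2.9) xyz [-0.2 -1.5 65.7] rot [ 0.  -0.1 -0.1]
```

apply_moves:
  increments:
    - {"grip": 255, "xyz": [-0.2, -1.5, 20], "rotation": [0, 0, -0.1]}
    - {"grip": 255, "xyz": [-0.2, -1.5, 45], "rotation": [0, 0, -0.1]}
    - {"grip": 255, "xyz": [-0.2, -1.5, 64], "rotation": [0, 0, -0.1]}
    - {"grip": 255, "xyz": [-0.2, -1.5, 71], "rotation": [0, 0, -0.1]}
    - {"grip": 255, "xyz": [-0.2, -1.5, 71], "rotation": [0, 0, -0.1]}

```text
time: 17.27
ee_pos: [0.5036, 0.2586, 0.078]
eef_rot: [1.0, 0.025, 0.0, 0.0]
ft_force: [0.4, 0.3, -1.3]
width: 0.0573
```

```bash
python3 -c "
from h import *
plan((.5037,.2586,.0746,2.9))
w=viewer.camera('wrist'); cv2.imwrite('pics/w12.png',w['img'])
"
```

```text
t 17.27 at [0.5036 0.2586 0.078 ] yaw 2.91 tilt 0.04 w 57.3 F [ 0.4  0.3 -1.3] q [ 0.08  0.45 -0.77  1.76  0.35  1.08 -0.76]
  -> (0.5037, 0.2586, 0.0746, 2.9) xyz [ 0.1 -0.   3.4] rot [ 0. -0.  0.]
```

View pics/w12.png

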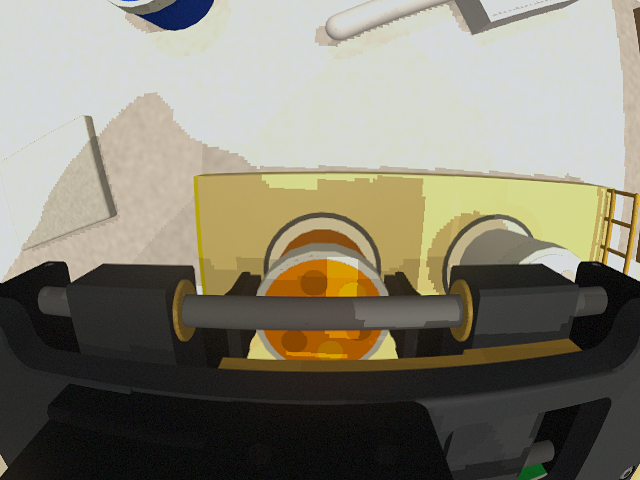

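apply_moves:
  increments:
    - {"grip": 255, "xyz": [0, 0, 2.5], "rotation": [0, 0, 0]}
    - {"grip": 255, "xyz": [0, 0, 3.5], "rotation": [0, 0, 0]}
    - {"grip": 255, "xyz": [0, 0, 4], "rotation": [0, 0, 0]}
    - {"grip": 255, "xyz": [0, 0, 4], "rotation": [0, 0, 0]}

```text
time: 17.82
ee_pos: [0.504, 0.2588, 0.0747]
eef_rot: [1.0, 0.025, 0.001, -0.0]
ft_force: [-0.1, 0.3, -1.4]
width: 0.0571
```

```bash
python3 -c "
from h import *
plan()
"
```

```text
t 17.82 at [0.504  0.2588 0.0747] yaw 2.9 tilt 0.11 w 57.1 F [-0.1  0.3 -1.4] q [ 0.08  0.46 -0.77  1.76  0.36  1.07 -0.77]
```

apply_moves:
  increments:
    - {"grip": 255, "xyz": [-0.2, 0, 1], "rotation": [0, 0, 0]}
    - {"grip": 255, "xyz": [-0.2, 0, 1], "rotation": [0, 0, 0]}

```text
time: 18.08
ee_pos: [0.504, 0.2589, 0.0745]
eef_rot: [1.0, 0.025, 0.001, -0.0]
ft_force: [-1.4, -2.2, 6.5]
width: 0.0572
```

```bash
python3 -c "
from h import *
plan()
"
```

```text
t 18.07 at [0.504  0.2589 0.0745] yaw 2.9 tilt 0.14 w 57.2 F [-1.4 -2.2  6.5] q [ 0.08  0.46 -0.77  1.76  0.36  1.07 -0.77]
```

apply_moves:
  increments:
    - {"grip": 40, "xyz": [0, 0, 0], "rotation": [0, 0, 0]}
    - {"grip": 40, "xyz": [0, 0, 0], "rotation": [0, 0, 0]}
    - {"grip": 40, "xyz": [0, 0, -5], "rotation": [0, 0, 0]}
    - {"grip": 40, "xyz": [0, 0, -50], "rotation": [0, 0, 0]}
    - {"grip": 40, "xyz": [0, 0, -105], "rotation": [0, 0, 0]}

```text
time: 18.7
ee_pos: [0.5031, 0.2586, 0.1802]
eef_rot: [1.0, 0.025, 0.0, 0.0]
ft_force: [-0.4, 0.8, 0.7]
width: 0.0735
```

```bash
python3 -c "
from h import *
plan((.451,-.213,.18,27.5))
"
```

```text
t 18.7 at [0.5031 0.2586 0.1802] yaw 2.91 tilt 0.04 w 73.5 F [-0.4  0.8  0.7] q [ 0.12  0.34 -0.82  1.66  0.26  1.26 -0.7 ]
  -> (0.451, -0.213, 0.18, 27.5) xyz [-7.600e+01  4.684e+02  3.000e-01] rot [  0.   -0.  -24.6]
```

apply_moves:
  increments:
    - {"grip": 40, "xyz": [-9, 60, 0], "rotation": [0, 0, -5]}
    - {"grip": 40, "xyz": [-19, 120, 0], "rotation": [0, 0, -10]}
    - {"grip": 40, "xyz": [-28, 180, 0], "rotation": [0, 0, -15]}
    - {"grip": 40, "xyz": [-38, 240, 0], "rotation": [0, 0, -20]}
    - {"grip": 40, "xyz": [-48, 300, 0], "rotation": [0, 0, -24.5]}

```text
time: 19.32
ee_pos: [0.47, -0.0454, 0.1809]
eef_rot: [0.971, 0.238, 0.001, 0.001]
ft_force: [1.4, -0.1, -0.8]
width: 0.0734
```

```bash
python3 -c "
from h import *
plan((.451,-.213,.15,27.5))
c=viewer.camera('top');P=cloud(c)
print('orange',*lid(P,177,263,.08,.1)); print('green',*lid(P,211,208,.14,.16,30)); print('brown',*lid(P,262,212,.08,.1)); print('white',*lid(P,174,217,.08,.1))
cv2.imwrite('pics/t13.png',cv2.resize(c['img'][165:310,145:305],None,fx=4,fy=4,interpolation=2))
"
```

```text
t 19.32 at [ 0.47   -0.0454  0.1809] yaw 27.57 tilt 0.11 w 73.4 F [ 1.4 -0.1 -0.8] q [ 0.7   0.08 -0.73  1.89  0.06  1.19  0.44]
  -> (0.451, -0.213, 0.15, 27.5) xyz [-94.5 139.7  31. ] rot [ 0.1 -0.1  0.1]
orange [0.5007 0.258  0.0902] 0.0904 624 (0.501, 0.2587, 0.0295)
green [0.6079 0.169  0.15  ] 0.1501 665 (0.6095, 0.1699, 0.0295)
brown [0.6164 0.0757 0.09  ] 0.09 577 (0.6169, 0.0757, 0.0293)
white [0.6059 0.2633 0.09  ] 0.0901 602 (0.6063, 0.2644, 0.0295)
```

View pics/t13.png

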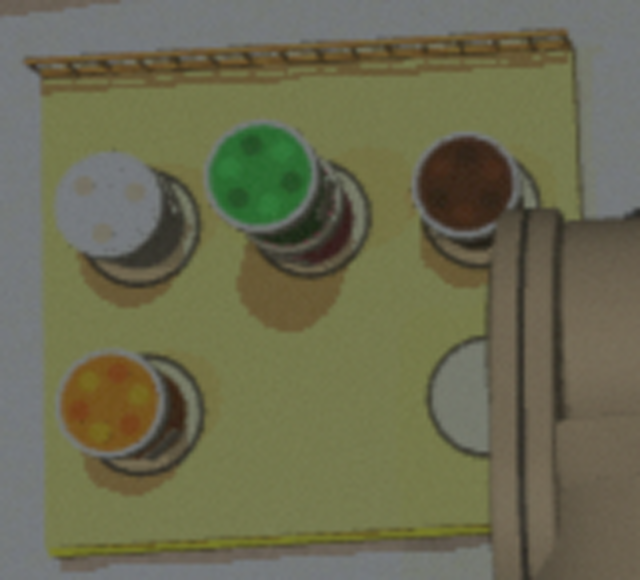

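Orange is within about 0.3 mm of its circle. Now the card.

apply_moves:
  increments:
    - {"grip": 40, "xyz": [-35, 50, 5], "rotation": [0, 0, 0]}
    - {"grip": 40, "xyz": [-70, 100, 15], "rotation": [0, 0, 0]}
    - {"grip": 40, "xyz": [-94.5, 139.5, 25], "rotation": [0, 0, 0]}
    - {"grip": 40, "xyz": [-94.5, 139.5, 40], "rotation": [0, 0, 0]}
    - {"grip": 40, "xyz": [-94.5, 139.5, 55], "rotation": [0, 0, 0]}

```text
time: 20.0
ee_pos: [0.4495, -0.2209, 0.1254]
eef_rot: [0.971, 0.237, -0.0, 0.002]
ft_force: [0.3, 1.4, 0.2]
width: 0.0734
```

apply_moves:
  increments:
    - {"grip": 40, "xyz": [0, 0, 0], "rotation": [0, 0, 0]}
    - {"grip": 40, "xyz": [0, 0, 0], "rotation": [0, 0, 0]}

```text
time: 20.25
ee_pos: [0.45, -0.2198, 0.1258]
eef_rot: [0.971, 0.238, -0.0, 0.002]
ft_force: [-0.3, -0.2, 0.1]
width: 0.0736
```

```bash
python3 -c "
from h import *
plan((.451,-.213,.1,27.5))
w=viewer.camera('wrist'); cv2.imwrite('pics/w14.png',w['img'])
"
```

```text
t 20.25 at [ 0.45   -0.2198  0.1258] yaw 27.57 tilt 0.19 w 73.6 F [-0.3 -0.2  0.1] q [ 0.88  0.19 -0.57  1.89  0.12  1.09  0.75]
  -> (0.451, -0.213, 0.1, 27.5) xyz [ 4.  -5.7 25.8] rot [0.2 0.1 0.1]
```

View pics/w14.png

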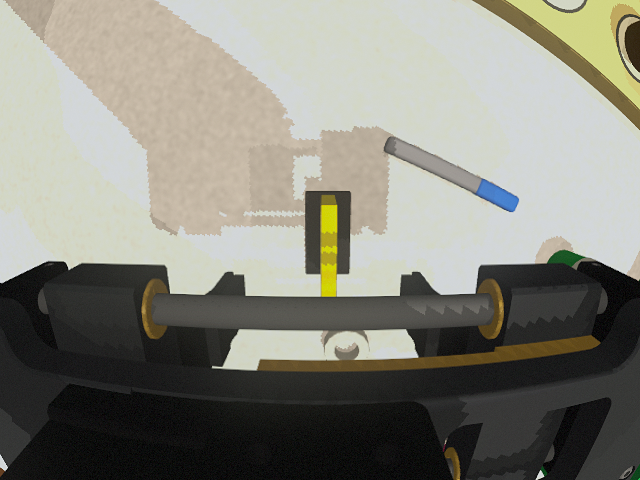

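```bash
python3 - <<'E'
from h import *
i=cv2.imread('pics/w14.png'); cv2.imwrite('pics/w14c.png',cv2.resize(i[180:305,285:370],None,fx=5,fy=5,interpolation=2)[:600])
E
```

```text
(no output)
```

View pics/w14c.png

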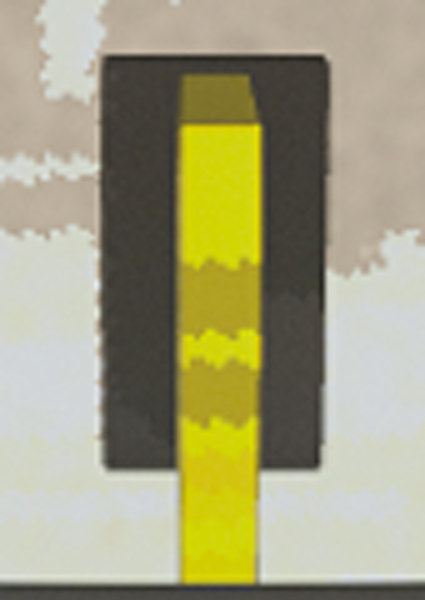

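```bash
python3 - <<'E'
from h import *
c=viewer.camera('wrist')
g=lambda u,v,z: wun(c,285+(u+.5)/5-.5,180+(v+.5)/5-.5,z)[:2]
F=np.array([g(u,v,.008) for u,v in [(103,57),(327,57),(322,468),(103,468)]])
print("foot",F.mean(0),np.linalg.norm(F-np.roll(F,-1,0),axis=1)); 
for a,b in((0,3),(1,2)): d=F[a]-F[b]; print(np.degrees(np.arctan2(d[1],d[0])))
e=(g(180,125,.06)+g(261,125,.06))/2; a=np.radians(117.5); print("top end",e,"-> centre",e-.03*np.array([np.cos(a),np.sin(a)]))
plan((*F.mean(0),.1,27.5))
E
```

```text
foot [ 0.4502962  -0.21527084] [0.03289467 0.06354479 0.03387496 0.06348565]
116.91146789826246
117.79595840953432
top end [ 0.43679851 -0.1892413 ] -> centre [ 0.45065097 -0.21585163]
t 20.35 at [ 0.45   -0.2204  0.1261] yaw 27.52 tilt 0.23 w 73.3 F [-0.1 -0.7 -0.6] q [ 0.88  0.19 -0.57  1.89  0.12  1.09  0.75]
  -> (np.float64(0.45029619940473653), np.float64(-0.21527083715872733), 0.1, 27.5) xyz [ 2.7 -4.5 26. ] rot [0.2 0.  0. ]
```

apply_moves:
  increments:
    - {"grip": 100, "xyz": [3.7, -6, 20], "rotation": [0.2, 0, 0]}
    - {"grip": 100, "xyz": [3.7, -6, 50], "rotation": [0.2, 0, 0]}
    - {"grip": 100, "xyz": [3.7, -6, 80], "rotation": [0.2, 0, 0]}
    - {"grip": 100, "xyz": [3.7, -6, 95], "rotation": [0.2, 0, 0]}
    - {"grip": 100, "xyz": [3.7, -6, 95], "rotation": [0.2, 0, 0]}

```text
time: 20.98
ee_pos: [0.4504, -0.2135, 0.0308]
eef_rot: [0.971, 0.238, -0.001, -0.0]
ft_force: [-0.0, 0.1, -0.2]
width: 0.0528
```

```bash
python3 -c "
from h import *
plan((.4505,-.213,.03,27.5))
w=viewer.camera('wrist'); cv2.imwrite('pics/w15.png',w['img'])
"
```

```text
t 20.98 at [ 0.4504 -0.2135  0.0308] yaw 27.53 tilt 0.09 w 52.8 F [-0.   0.1 -0.2] q [ 0.84  0.33 -0.54  1.97  0.21  0.9   0.66]
  -> (0.4505, -0.213, 0.03, 27.5) xyz [ 0.3 -0.4  0.8] rot [-0.   0.1  0. ]
```

View pics/w15.png

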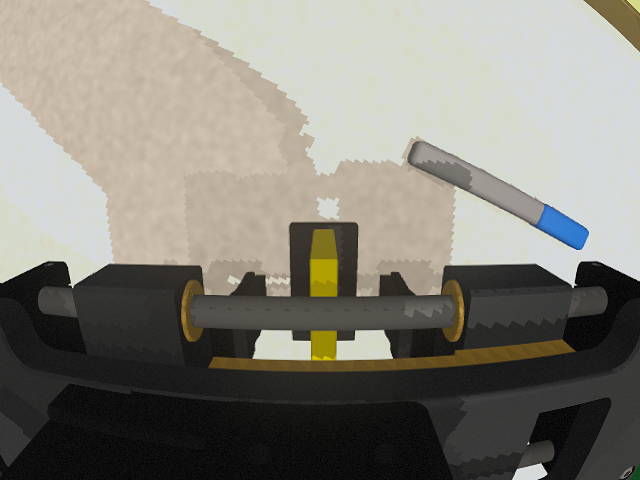

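Well aligned. Close on the card.

apply_moves:
  increments:
    - {"grip": 255, "xyz": [0, 0, 0], "rotation": [0, 0, 0]}
    - {"grip": 255, "xyz": [0, 0, 0], "rotation": [0, 0, 0]}
    - {"grip": 255, "xyz": [0, 0, 0], "rotation": [0, 0, 0]}
    - {"grip": 255, "xyz": [0, 0, 0], "rotation": [0, 0, 0]}
    - {"grip": 255, "xyz": [0, 0, 0], "rotation": [0, 0, 0]}

```text
time: 21.65
ee_pos: [0.451, -0.2138, 0.0316]
eef_rot: [0.971, 0.238, -0.0, 0.0]
ft_force: [0.1, 0.1, 0.1]
width: 0.011
```

```bash
python3 -c "
from h import *
plan((.5135,.0685,.15,3.0))
w=viewer.camera('wrist'); cv2.imwrite('pics/w16.png',w['img'][180:370,230:410].repeat(3,0).repeat(3,1))
"
```

```text
t 21.65 at [ 0.451  -0.2138  0.0316] yaw 27.53 tilt 0.04 w 11.0 F [0.1 0.1 0.1] q [ 0.84  0.33 -0.54  1.97  0.21  0.9   0.66]
  -> (0.5135, 0.0685, 0.15, 3.0) xyz [ 185.8 -221.3 -118.6] rot [ 0.   0.  24.5]
```

View pics/w16.png

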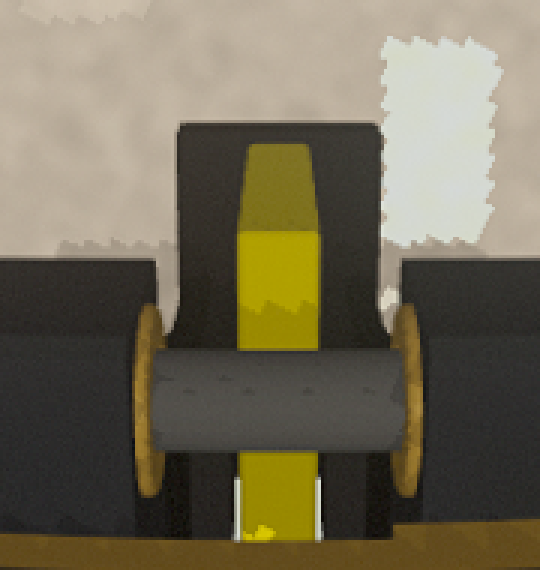

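apply_moves:
  increments:
    - {"grip": 255, "xyz": [0, 0, 0], "rotation": [0, 0, 0]}
    - {"grip": 255, "xyz": [0, 0, 0], "rotation": [0, 0, 0]}
    - {"grip": 255, "xyz": [0, 0, -10], "rotation": [0, 0, 0]}
    - {"grip": 255, "xyz": [0, 0, -30], "rotation": [0, 0, 0]}
    - {"grip": 255, "xyz": [0, 0, -30], "rotation": [0, 0, 0]}

```text
time: 22.32
ee_pos: [0.4521, -0.2142, 0.0632]
eef_rot: [0.971, 0.238, 0.001, 0.001]
ft_force: [-0.1, -0.4, 0.0]
width: 0.01
```

```bash
python3 -c "
from h import *
plan((.5135,.0685,.15,3.0))
w=viewer.camera('wrist'); cv2.imwrite('pics/w17.png',w['img'][180:370,230:410].repeat(3,0).repeat(3,1))
"
```

```text
t 22.32 at [ 0.4521 -0.2142  0.0632] yaw 27.52 tilt 0.19 w 10.0 F [-0.1 -0.4  0. ] q [ 0.85  0.28 -0.56  1.95  0.18  0.96  0.69]
  -> (0.5135, 0.0685, 0.15, 3.0) xyz [ 185.2 -222.1  -87.3] rot [ 0.2 -0.1 24.5]
```

View pics/w17.png

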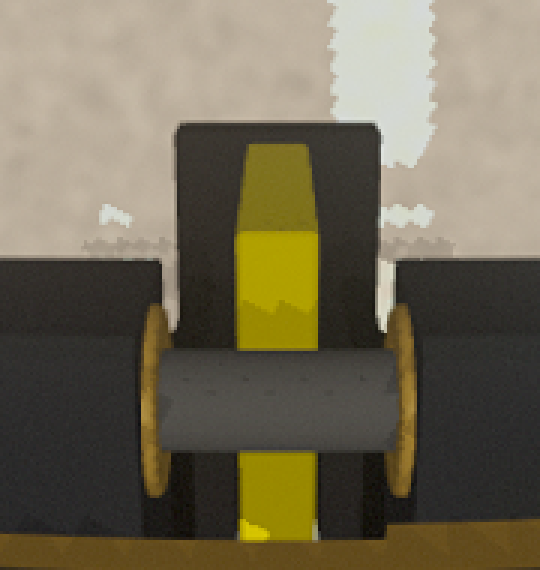

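```bash
python3 - <<'E'
from h import *
c=viewer.camera('wrist'); s=r.read_state(); C=Ro.from_quat(s["eef_rot"]).as_matrix(); p=s["ee_pos"]
zf=p[2]-.0316+.008
for u,v,z in [(177,123,zf),(381,123,zf),(237,231,zf+.052),(319,231,zf+.052)]:
    q=wun(c,230+u/3-.33,180+v/3-.33,z); print((C.T@(q-p)*1000).round(2))
plan((.5137,.0686,.17,3.0))
E
```

```text
[-17.32 -31.55  23.58]
[ 15.92 -31.53  23.56]
[ -5.73 -28.47 -28.42]
[  3.93 -28.46 -28.43]
t 22.43 at [ 0.451  -0.2138  0.0616] yaw 27.52 tilt 0.06 w 9.8 F [ 0.2  0.9 -0.4] q [ 0.85  0.28 -0.56  1.95  0.18  0.96  0.69]
  -> (0.5137, 0.0686, 0.17, 3.0) xyz [ 186.1 -221.4 -108.8] rot [ 0.1  0.  24.5]
```

apply_moves:
  increments:
    - {"grip": 255, "xyz": [10, -10, -50], "rotation": [0, 0, 5]}
    - {"grip": 255, "xyz": [45, -55, -90], "rotation": [0, 0, 10]}
    - {"grip": 255, "xyz": [85, -100, -105], "rotation": [0, 0, 15]}
    - {"grip": 255, "xyz": [125, -145, -109], "rotation": [0, 0, 20]}
    - {"grip": 255, "xyz": [160, -190, -109], "rotation": [0, 0, 24.5]}

```text
time: 23.05
ee_pos: [0.5054, 0.0304, 0.1703]
eef_rot: [1.0, 0.025, 0.0, 0.001]
ft_force: [0.2, -0.4, -0.6]
width: 0.0099
```

```bash
python3 -c "
from h import *
plan((.5137,.0678,.12,3.0))
"
```

```text
t 23.05 at [0.5054 0.0304 0.1703] yaw 2.83 tilt 0.09 w 9.9 F [ 0.2 -0.4 -0.6] q [ 0.52  0.18 -0.73  1.82  0.13  1.19 -0.2 ]
  -> (0.5137, 0.0678, 0.12, 3.0) xyz [ 10.2 -37.   50.3] rot [ 0.1 -0.  -0.2]
```

apply_moves:
  increments:
    - {"grip": 255, "xyz": [7, -25, 10], "rotation": [0, 0, -0.2]}
    - {"grip": 255, "xyz": [10, -37, 30], "rotation": [0, 0, -0.2]}
    - {"grip": 255, "xyz": [10, -37, 60], "rotation": [0, 0, -0.2]}
    - {"grip": 255, "xyz": [10, -37, 85], "rotation": [0, 0, -0.2]}
    - {"grip": 255, "xyz": [10, -37, 90], "rotation": [0, 0, -0.2]}

```text
time: 23.68
ee_pos: [0.5121, 0.0676, 0.0782]
eef_rot: [1.0, 0.027, -0.002, 0.001]
ft_force: [-0.8, -0.3, -0.4]
width: 0.0098
```

apply_moves:
  increments:
    - {"grip": 255, "xyz": [0, 0, 0], "rotation": [0, 0, 0]}
    - {"grip": 255, "xyz": [0, 0, 0], "rotation": [0, 0, 0]}

```text
time: 23.92
ee_pos: [0.5125, 0.0677, 0.0789]
eef_rot: [1.0, 0.026, -0.001, 0.001]
ft_force: [0.0, 0.9, -0.5]
width: 0.0097
```

```bash
python3 -c "
from h import *
plan((.5137,.0678,.0615,3.0))
w=viewer.camera('wrist'); cv2.imwrite('pics/w18.png',w['img'])
"
```

```text
t 23.93 at [0.5125 0.0677 0.0789] yaw 3.04 tilt 0.15 w 9.7 F [ 0.   0.9 -0.5] q [ 0.42  0.33 -0.72  1.88  0.25  1.03 -0.36]
  -> (0.5137, 0.0678, 0.0615, 3.0) xyz [ 1.2 -0.1 17.4] rot [0.1 0.1 0. ]
```

View pics/w18.png

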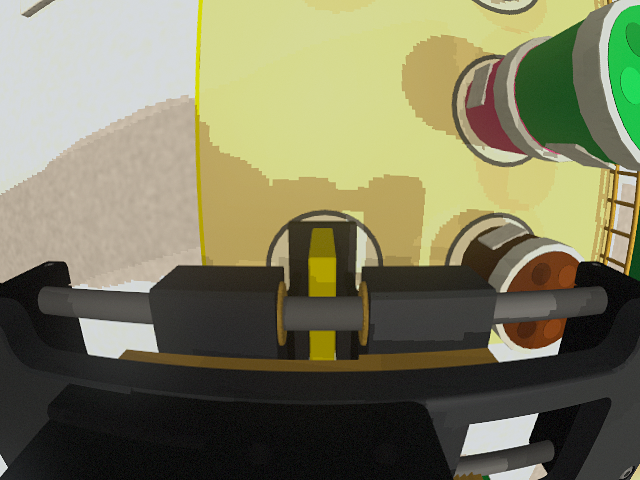

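apply_moves:
  increments:
    - {"grip": 255, "xyz": [1.2, 0, 7], "rotation": [0, 0, 0]}
    - {"grip": 255, "xyz": [1.2, 0, 14], "rotation": [0, 0, 0]}
    - {"grip": 255, "xyz": [1.2, 0, 16.5], "rotation": [0, 0, 0]}
    - {"grip": 255, "xyz": [1.2, 0, 17], "rotation": [0, 0, 0]}
    - {"grip": 255, "xyz": [1.2, 0, 17], "rotation": [0, 0, 0]}

```text
time: 24.6
ee_pos: [0.5138, 0.0678, 0.062]
eef_rot: [1.0, 0.027, -0.001, 0.001]
ft_force: [0.5, -0.1, -1.4]
width: 0.0096
```

```bash
python3 -c "
from h import *
plan((.5137,.0678,.0615,3.0))
"
```

```text
t 24.6 at [0.5138 0.0678 0.062 ] yaw 3.04 tilt 0.13 w 9.6 F [ 0.5 -0.1 -1.4] q [ 0.4   0.36 -0.71  1.89  0.28  1.   -0.38]
  -> (0.5137, 0.0678, 0.0615, 3.0) xyz [-0.1 -0.1  0.5] rot [0.1 0.1 0. ]
```

apply_moves:
  increments:
    - {"grip": 255, "xyz": [0, 0, 1], "rotation": [0, 0, 0]}
    - {"grip": 255, "xyz": [0, 0, 1], "rotation": [0, 0, 0]}

```text
time: 24.85
ee_pos: [0.514, 0.0678, 0.0617]
eef_rot: [1.0, 0.026, -0.001, 0.001]
ft_force: [-2.8, -1.0, 5.8]
width: 0.0099
```

```bash
python3 -c "
from h import *
plan()
"
```

```text
t 24.85 at [0.514  0.0678 0.0617] yaw 3.04 tilt 0.13 w 9.9 F [-2.8 -1.   5.8] q [ 0.4   0.36 -0.71  1.89  0.28  0.99 -0.38]
```

apply_moves:
  increments:
    - {"grip": 150, "xyz": [0, 0, 0], "rotation": [0, 0, 0]}
    - {"grip": 150, "xyz": [0, 0, 0], "rotation": [0, 0, 0]}
    - {"grip": 150, "xyz": [0, 0, -10], "rotation": [0, 0, 0]}
    - {"grip": 150, "xyz": [0, 0, -60], "rotation": [0, 0, 0]}
    - {"grip": 150, "xyz": [0, 0, -110], "rotation": [0, 0, 0]}

```text
time: 25.48
ee_pos: [0.5138, 0.0681, 0.1734]
eef_rot: [1.0, 0.027, -0.001, 0.001]
ft_force: [0.4, -1.0, 0.3]
width: 0.0357
```

apply_moves:
  increments:
    - {"grip": 100, "xyz": [-5, 55, 0], "rotation": [0, 0, 0]}
    - {"grip": 100, "xyz": [-10, 115, 0], "rotation": [0, 0, 0]}
    - {"grip": 100, "xyz": [-15, 175, 0], "rotation": [0, 0, 0]}
    - {"grip": 100, "xyz": [-20, 220, 0], "rotation": [0, 0, 0]}
    - {"grip": 100, "xyz": [-20, 230, 0], "rotation": [0, 0, 0]}

```text
time: 26.1
ee_pos: [0.5055, -0.1662, 0.1742]
eef_rot: [1.0, 0.024, -0.001, 0.001]
ft_force: [0.3, 0.2, 0.1]
width: 0.0527
```

```bash
python3 -c "
from h import *
plan()
c=viewer.camera('top');P=cloud(c)
for n,u,v in [('orange',177,263),('brown',262,212),('white',174,217)]: print(n,*lid(P,u,v,.08,.1))
print('green',*lid(P,211,208,.14,.16,30))
print('card top',*lid(P,266,260,.085,.095,30)); print('card foot',*lid(P,266,262,.035,.043,30))
cv2.imwrite('pics/t19.png',cv2.resize(c['img'][165:310,145:305],None,fx=4,fy=4,interpolation=2))
cv2.imwrite('pics/t19c.png',cv2.resize(c['img'][240:290,240:290],None,fx=12,fy=12,interpolation=2))
cv2.imwrite('pics/s19.png',viewer.camera('scene')['img'])
"
```

```text
t 26.1 at [ 0.5055 -0.1662  0.1742] yaw 2.78 tilt 0.16 w 52.7 F [0.3 0.2 0.1] q [ 0.76  0.22 -0.6   1.75  0.14  1.21  0.18]
orange [0.5007 0.2581 0.0902] 0.0903 620 (0.5015, 0.2591, 0.0293)
brown [0.616  0.0751 0.09  ] 0.0902 590 (0.6165, 0.0756, 0.0295)
white [0.6059 0.2632 0.0901] 0.0904 605 (0.6069, 0.264, 0.0293)
green [0.608  0.1691 0.15  ] 0.1501 666 (0.6091, 0.1697, 0.0292)
card top [0.5108 0.0672 0.0899] 0.0899 142 (0.5107, 0.0676, 0.0297)
card foot [0.5091 0.0669 0.0378] 0.0376 267 (0.5118, 0.0698, 0.0688)
```

View pics/t19.png

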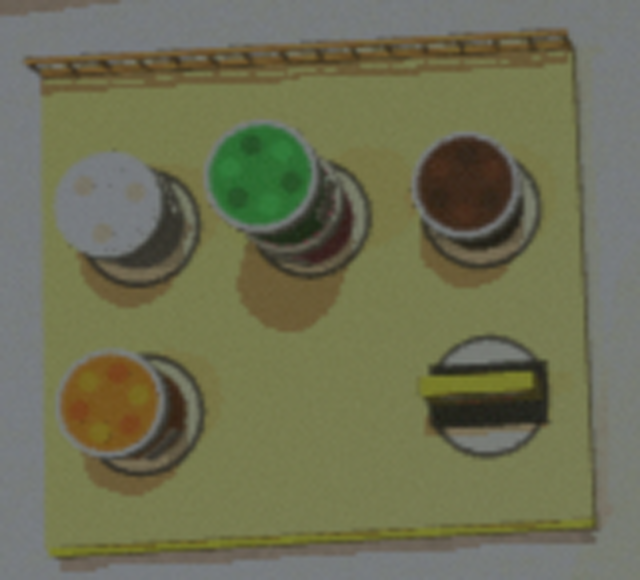

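View pics/t19c.png

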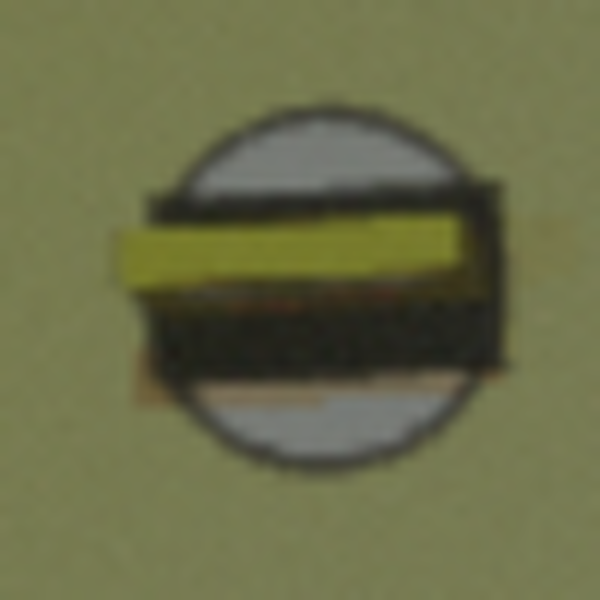

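View pics/s19.png

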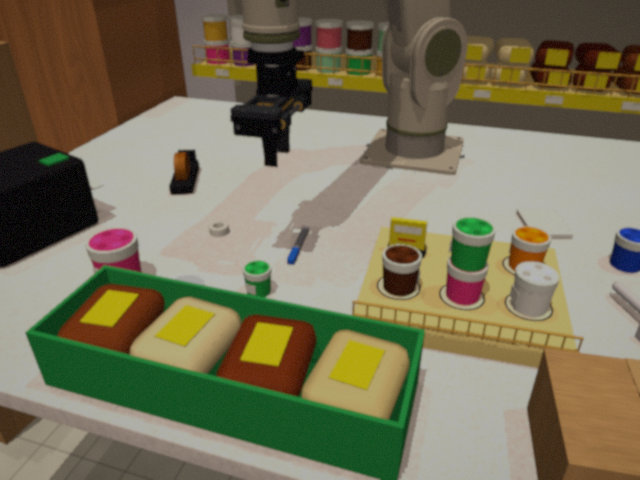

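```bash
python3 -c "
from bench import r
print(r.close_job())"
```

```text
the job is handed in; nothing more can be done
None
```

The shelf is set out as asked and the job is handed in, at about 26 s of the 125 s allowed. I placed pink, then green on pink, then orange, then the price card.

Last checks, from the top camera unless noted:

| Item | Result |
|---|---|
| Pink tub | About 2 mm towards the front from its circle's centre, measured just after placing. I judged that small enough not to re-grip. |
| Green tub | Within about 0.2 mm of the pink tub's position; its lid is flat at 150 mm. |
| Orange tub | Within about 0.5 mm of its circle's centre. |
| Price card | About 1 mm off centre, with its broad face within about half a degree of the shelf's front edge. |
| Brown and white tubs | Not moved. |

- **Robot:** every tub stands upright, and the gripper was open and well clear of everything at hand-in.
- **Disagreement between readings:** the top camera and the arm differed by about 3 mm in x. I found this after placing the pink tub, which is why it sits slightly off, and corrected for it on the orange tub and the card. The wrist camera agreed with that correction.

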